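# Shut the test cells and move the logger to its mark

### The arm

A 7-joint arm with a two-finger parallel gripper is mounted at the origin on the work surface. World frame = base frame: x ahead of the robot, y to its left, z up, the work surface at z = 0. Lengths are in m, angles in rad, forces in N, time in s.
With the tool pointing down it reaches from about 0.4 to 0.75 m from the base axis. Payload 19.5 kg.
Tool frame: the origin (TCP) lies at the very end of the fingers, on their centre line; the grasp point (between the pads) lies 19 mm behind it; z points along the fingers, y is the direction in which the jaws open and shut (so a half turn about z gives the same grasp; the last joint's range is limited). The gripper opens to 85 mm and grips with 20 to 120 N. Pads are 22 mm wide; open, the fingers measure 114 mm over their backs; the gripper's body (76 mm by 85 mm) begins 54 mm behind the grasp point. The pads swing forward as they close: fully open they stand 13 mm farther back than shut.
Start: joints at [1.062, 0.707, -0.028, 1.485, 0.022, 0.951, -0.075], TCP at [0.259, -0.513, 0.231] pointing down, gripper open.
Joint ranges: [-2.71, 2.71], [-0.32, 2.16], [-1.57, 1.52], [0, 2.45], [-1.46, 4.6], [0, 2.02], [-2.83, 2.83]. Speed limits (rad/s): [1.89, 1.89, 2.57, 2.57, 3.01, 3.01, 3.01].

### API

Orientations are given as a 3x3 rotation matrix whose columns are the frame's x, y, z axes.
In Python, from plant import status, eyes, job gives the robot as it stands.
- The arm moves only by the tool apply_moves, never from a script. Its argument "targets" is a list of rows, each an object of numbers: "x", "y", "z": the shift along the tool's x, y, z in m; "wx", "wy", "wz": the turn, a rotation vector about the tool's x, y, z in rad; "jaw": the finger opening in m, from 0 to 0.0854. In form: [{"x": .., "y": .., "z": .., "wx": .., "wy": .., "wz": .., "jaw": ..}, ...]. A call has 1 to 8 rows; each row is the pose to reach, as a shift and turn from the pose commanded when the call began, along the tool's axes at that moment; what a row does not reach only later rows make up. A row lasts 1/8 s, in which the tool goes at most 62.5 mm and 10.7 degrees, less where a joint would pass 70% of its speed; a pose out of reach is approached as far as the arm can. A call with a gripper value outside its range is refused whole. The fingers move at their own pace and stop on an object; "squeeze" is the grip in N (left out, the last holds). Time passes only in rows, so rows that repeat a pose let the fingers close. It gives the time, the measured TCP pose, the force and the opening at its end, in the units of the state.
- status.sense(): the state, without advancing time (a new reading comes with each control period).
- eyes.grab_frame(name): name is "scene" or "top" or "wrist"; returns the picture (384x512x3 uint8, red, green, blue); there is no depth.
- eyes.camera_params(name): a dict with "mtx" (3x3 intrinsics, pixels), "rvec" (rotation vector, rad) and "tvec" (3), from world to camera coordinates, as OpenCV has them. Camera axes: x right, y down, z forward; pixel columns grow to the right and rows downward; lengths in m; the calibration is good to about 2 mm. A picture is of the moment at which its call begins: read the wrist's pose just before it. camera_params takes no time and is no camera call; for the wrist camera it gives the pose at the moment of the call.
- job.finish_job(): hands the job in, once; it reports no verdict.
The state is a dict: "t": time; "q": joint angles; "dq": joint speeds; "effort": joint torques, N m; "ee_pos": TCP position; "tool_rot": TCP orientation; "force": force on the tool from outside, world axes, zero at the start; "ft_torque": the same for the moment, N m; "finger_gap": finger opening in m.
Only numpy, scipy, OpenCV 4.12 (cv2) and the standard library are available. Lean on these libraries where they do the work, as an engineer would, in place of code of your own. Each camera call takes 0.05 s, during which the arm holds its last target.

### The job

Close one cell of the test block with each cover lying on the drying mat (any cell will do): lay the cover in the cell's pocket on its two rubber seals and press it down firmly at both ends until it is fully home, level and flush with the block's rim. Only when every cover is pressed home, push the data logger across the bench so that it stands squarely inside the taped outline. Leave the beaker, the pipette-tip box and the reagent jar alone.

Things in the scene. Friction and masses are not known exactly. Their poses are not given: they have to be found in the camera images.
- block: Fixed grey four-cell test block, 116 (x) x 356 (y) x 50 mm high: four pockets open at the top, in a row along its y, 88 mm apart. Each is 104 (x) x 80 (y) mm (4 mm play round a cover) and 8 mm deep, down to a ledge round a 76 x 56 mm hollow. On the ledge, 44 mm either side of each pocket's centre along x, is a black rubber seal bar along y. Origin: centre of its underside, z up.
- port0 (a point): Centre of the right-hand (-y) pocket at ledge height (42 mm above the bench, 8 below the rim): the underside of a fully seated cover is centred here; axes as the block's. Its two seal bars (8 x 60 mm) stand 5 mm above the ledge, so a laid cover stands 5 mm proud; each slides down under about 5 N and stays down, until the cover rests on the ledge, plate flush with the rim.
- port1 (a point): Centre of the second (from -y) pocket at ledge height (42 mm above the bench, 8 below the rim): the underside of a fully seated cover is centred here; axes as the block's. Its two seal bars (8 x 60 mm) stand 5 mm above the ledge, so a laid cover stands 5 mm proud; each slides down under about 5 N and stays down, until the cover rests on the ledge, plate flush with the rim.
- port2 (a point): Centre of the third (from -y) pocket at ledge height (42 mm above the bench, 8 below the rim): the underside of a fully seated cover is centred here; axes as the block's. Its two seal bars (8 x 60 mm) stand 5 mm above the ledge, so a laid cover stands 5 mm proud; each slides down under about 5 N and stays down, until the cover rests on the ledge, plate flush with the rim.
- port3 (a point): Centre of the left-hand (+y) pocket at ledge height (42 mm above the bench, 8 below the rim): the underside of a fully seated cover is centred here; axes as the block's. Its two seal bars (8 x 60 mm) stand 5 mm above the ledge, so a laid cover stands 5 mm proud; each slides down under about 5 N and stays down, until the cover rests on the ledge, plate flush with the rim.
- cover0: Test-cell cover: white plate 96 (its x) x 72 (its y) x 8 mm with a straight grip rib on the middle of its top, 36 mm long along x, 14 mm thick (y), 24 mm high. 90 g. Origin: centre of the plate's underside; z up. Either way round fits. Starts on the black rubber drying mat (3 mm thick, fixed). May be absent.
- cover1: Test-cell cover: white plate 96 (its x) x 72 (its y) x 8 mm with a straight grip rib on the middle of its top, 36 mm long along x, 14 mm thick (y), 24 mm high. 90 g. Origin: centre of the plate's underside; z up. Either way round fits. Starts on the black rubber drying mat (3 mm thick, fixed). May be absent.
- cover2: Test-cell cover: white plate 96 (its x) x 72 (its y) x 8 mm with a straight grip rib on the middle of its top, 36 mm long along x, 14 mm thick (y), 24 mm high. 90 g. Origin: centre of the plate's underside; z up. Either way round fits. Starts on the black rubber drying mat (3 mm thick, fixed). May be absent.
- cover3: Test-cell cover: white plate 96 (its x) x 72 (its y) x 8 mm with a straight grip rib on the middle of its top, 36 mm long along x, 14 mm thick (y), 24 mm high. 90 g. Origin: centre of the plate's underside; z up. Either way round fits. Starts on the black rubber drying mat (3 mm thick, fixed). May be absent.
- logger: Loose data logger: black box 90 (x) x 120 (y) x 55 mm high with a display on top, 450 g, too wide to grip. Origin: centre of its underside, z up.
- outline: Rectangle of flat white tape on the bench, inside 116 (x) x 146 (y) mm, the logger's place. Origin: its centre; x along its short side, as for the logger (either way round).
- beaker: Bystander: open glass beaker, 84 mm across, 105 mm high; origin under its centre.
- tipbox: Bystander: white pipette-tip box with blue lid, 85 (x) x 120 (y) x 65 mm; origin under its centre.
- reagent: Bystander: glass jar with blue cap, 70 mm across, 130 mm high; origin under its centre.
Not all that is in view belongs to the job. Leave any turquoise look-alike of the cover1 alone.

How it is judged:
By the outcome, as a careful person would: the job done as asked, in the order asked, and still so for the second after the job is handed in, with the robot touching nothing.
Of cover0, cover1, cover2, cover3 only 3 to 4 are there at a start; the rules pass over those that are not, and their reading is None.
At some moment in a run one of logger, cover0, cover1, cover2, cover3 may be knocked a few centimetres aside while the robot is not near it.
Once in a run the grip may slacken for a moment while it holds something.
It also fails if it takes over 210 s, if anything falls off the work surface, if the arm or the gripper's body presses on something with over 40 N, if the wrist force passes 120 N, or if a joint passes its speed limit or range.

## Working session

There is one attempt and no reset: what is moved stays moved. The work goes in short steps, Python scripts to look and compute and a tool call to move; the robot and the scene stay as the last step left them, time stands still between calls to the robot, and variables do not carry over. Pictures are saved under pics/ and viewed, and the job is handed in when it is done.

Besides the shell and the picture viewer there is one more tool, called after "Request:" as a command line: name --argument value ..., lists and objects as JSON in quotes. apply_moves: Moves the arm, as the interface text tells. Its arguments: {"type":"object","properties":{"targets":{"type":"array"},"squeeze":{"type":"number"}},"required":["targets"]}

```bash
mkdir -p pics; cat > h.py <<'E'
import numpy as np, cv2
from plant import status, eyes, job
def grab(n,f):
    p=eyes.camera_params(n); im=eyes.grab_frame(n); cv2.imwrite('pics/'+f,cv2.cvtColor(im,cv2.COLOR_RGB2BGR)); return im,p
def ray(p,uv,z):
    R,_=cv2.Rodrigues(np.array(p['rvec'],float)); t=np.array(p['tvec'],float).ravel()
    C=-R.T@t
    uv=np.atleast_2d(np.array(uv,float))
    d=(np.linalg.inv(np.array(p['mtx']))@np.c_[uv,np.ones(len(uv))].T).T@R
    s=(z-C[2])/d[:,2]
    return C+d*s[:,None]
def proj(p,X):
    return cv2.projectPoints(np.atleast_2d(np.array(X,float)),np.array(p['rvec'],float),np.array(p['tvec'],float),np.array(p['mtx'],float),None)[0][:,0]
E
python3 - <<'E'
from h import *
s=status.sense()
for k in s: print(k,np.round(s[k],3).tolist())
for n in ['scene','top']:
    im,p=grab(n,n+'0.png'); R,_=cv2.Rodrigues(np.array(p['rvec'],float)); print(n,-R.T@np.array(p['tvec']).ravel(),R[2])
E
```

```text
t 0.0
q [1.062, 0.707, -0.028, 1.485, 0.022, 0.951, -0.075]
dq [0.001, -0.0, -0.001, 0.001, 0.0, 0.0, -0.001]
effort [-0.0, -88.322, 1.235, -23.617, 0.017, 0.007, -0.0]
ee_pos [0.259, -0.513, 0.231]
tool_rot [[0.893, 0.45, -0.001], [0.45, -0.893, 0.001], [-0.0, -0.001, -1.0]]
force [-0.577, -0.117, -0.169]
ft_torque [0.019, 0.069, -0.021]
finger_gap 0.086
scene [1.51486588 0.48726013 0.75333318] [-0.76430765 -0.36425855 -0.53211797]
top [0.43648032 0.05211387 1.36452376] [ 0.07853386 -0.01705967 -0.99676547]
```

View pics/scene0.png

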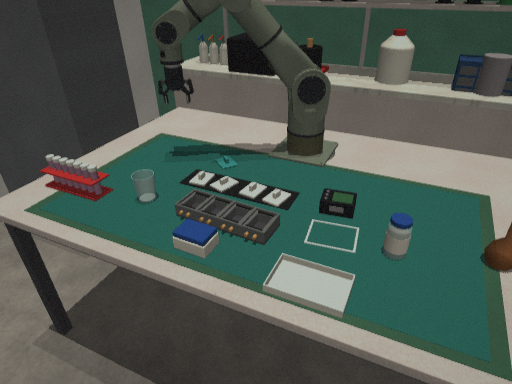

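View pics/top0.png

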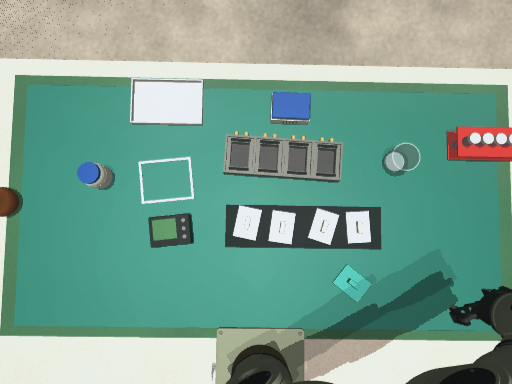

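Top view: four white covers sit on the black mat at px (247,223), (283,227), (323,226) and (358,227). The turquoise look-alike is at (351,282). The block is at (283,158), the logger at (171,231), and the outline at (166,180). Next I'll measure these and enlarge the view.

```bash
cat > meas.py <<'E'
from h import *
def covers(im,p,zt=0.011,draw=None,roi=None):
    hsv=cv2.cvtColor(im,cv2.COLOR_RGB2HSV)
    m=((hsv[...,2]>150)&(hsv[...,1]<50)).astype(np.uint8)
    # plate outlines
    cs,_=cv2.findContours(m,cv2.RETR_EXTERNAL,cv2.CHAIN_APPROX_NONE)
    out=[]
    for c in cs:
        a=cv2.contourArea(c)
        if a<250: continue
        P=ray(p,c[:,0,:],zt)[:,:2]
        r=cv2.minAreaRect((P*1000).astype(np.float32))
        (cx,cy),(w,h),ang=r
        if w<h: ang+=90; w,h=h,w
        if not(55<h<100 and 75<w<125): continue
        ang=(ang+90)%180-90
        out.append((cx,cy,w,h,ang,c[:,0].mean(0)))
    return out
E
python3 - <<'E'
from meas import *
im=cv2.cvtColor(cv2.imread('pics/top0.png'),cv2.COLOR_BGR2RGB); p=eyes.camera_params('top')
for o in covers(im,p): print(np.round(o[:5],1),o[5].round())
big=cv2.resize(im[120:310,130:400],None,fx=2.9,fy=2.9,interpolation=cv2.INTER_CUBIC)
cv2.imwrite('pics/c0.png',big[...,::-1])
E
```

```text
[ 439.4 -296.5   95.6   71.7    4.1] [358. 227.]
[435.8 -61.8  95.5  71.2  -7.7] [282. 227.]
[ 439.9 -189.8   95.6   71.8  -17.2] [323. 226.]
[447.2  44.5  95.3  71.6 -11.2] [247. 222.]
```

View pics/c0.png

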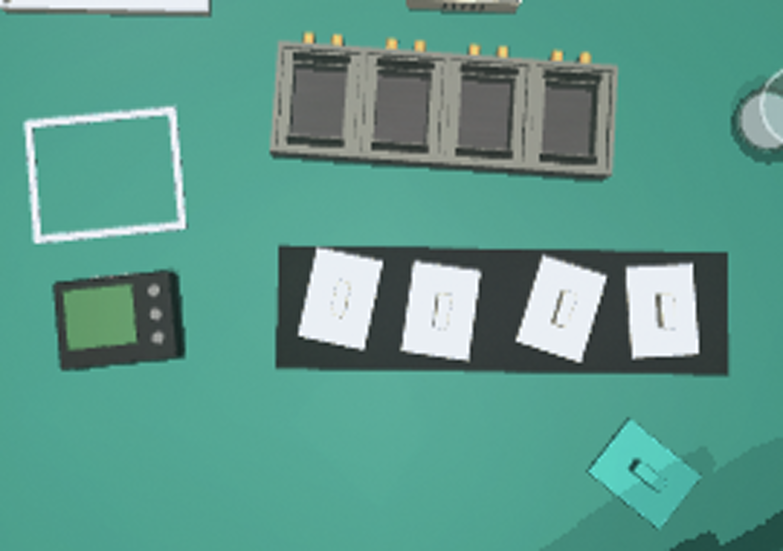

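```bash
python3 - <<'E'
from meas import *
im=cv2.cvtColor(cv2.imread('pics/top0.png'),cv2.COLOR_BGR2RGB); p=eyes.camera_params('top')
hsv=cv2.cvtColor(im,cv2.COLOR_RGB2HSV)
m=((hsv[...,1]<70)).astype(np.uint8); m[:130]=0; m[188:]=0; m[:,:215]=0; m[:,350:]=0
m=cv2.morphologyEx(m,cv2.MORPH_OPEN,np.ones((5,5)))
cs,_=cv2.findContours(m,cv2.RETR_EXTERNAL,cv2.CHAIN_APPROX_NONE); c=max(cs,key=cv2.contourArea)
r=cv2.minAreaRect(c); print(r, cv2.boxPoints(r))
big=cv2.resize(im[125:195,215:350],None,fx=5.8,fy=5.8,interpolation=cv2.INTER_CUBIC)
cc=((c-[215,125]+.5)*5.8).astype(int)
cv2.imwrite('pics/c1a.png',big[...,::-1].copy()); b=big[...,::-1].copy(); cv2.drawContours(b,[cc],-1,(0,0,255),1); cv2.imwrite('pics/c1.png',b)
E
```

```text
((282.8197937011719, 157.52285766601562), (118.27010345458984, 39.68460464477539), 4.085616588592529) [[222.42133 173.10153]
 [225.24872 133.51779]
 [343.21826 141.94418]
 [340.39087 181.52792]]
```

View pics/c1.png

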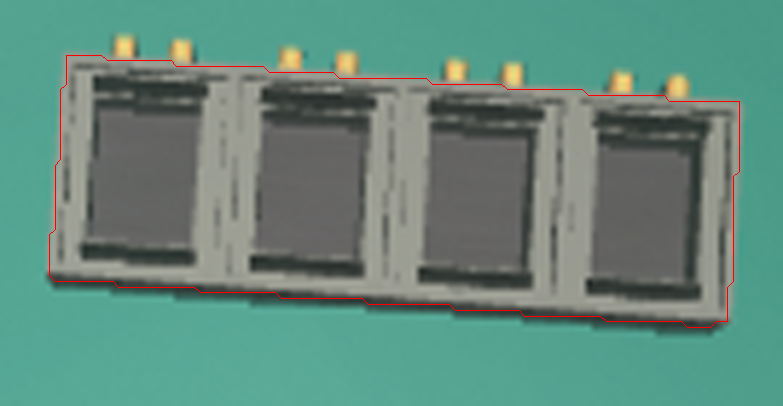

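```bash
python3 - <<'E'
from meas import *
im=cv2.cvtColor(cv2.imread('pics/top0.png'),cv2.COLOR_BGR2RGB); p=eyes.camera_params('top')
q=np.array([[222.42,173.1],[225.25,133.52],[343.2,141.94],[340.4,181.5]])
P=ray(p,q,.05);print(P.round(4)); print(np.linalg.norm(np.roll(P,-1,0)-P,axis=1), P.mean(0))
hsv=cv2.cvtColor(im,cv2.COLOR_RGB2HSV)
# seals: dark
m=(hsv[...,2]<75).astype(np.uint8); m[:130]=0; m[188:]=0; m[:,:215]=0; m[:,350:]=0
cs,_=cv2.findContours(m,cv2.RETR_EXTERNAL,cv2.CHAIN_APPROX_NONE)
for c in cs:
    if cv2.contourArea(c)>10: r=cv2.minAreaRect(c); print('dark',np.round(r[0],1),np.round(r[1],1),ray(p,[r[0]],.047)[0].round(4))
# outline
m=((hsv[...,2]>170)&(hsv[...,1]<60)).astype(np.uint8); m[:150]=0;m[210:]=0;m[:,:125]=0;m[:,205:]=0
cs,h=cv2.findContours(m,cv2.RETR_CCOMP,cv2.CHAIN_APPROX_NONE)
for c in cs:
    P=ray(p,c[:,0],0)[:,:2]*1000; r=cv2.minAreaRect(P.astype(np.float32)); print('outline',r)
# logger
m=(hsv[...,2]<90).astype(np.uint8); m[:205]=0;m[255:]=0;m[:,:140]=0;m[:,205:]=0
m=cv2.morphologyEx(m,cv2.MORPH_CLOSE,np.ones((5,5)))
cs,h=cv2.findContours(m,cv2.RETR_EXTERNAL,cv2.CHAIN_APPROX_NONE); c=max(cs,key=cv2.contourArea)
P=ray(p,c[:,0],0.055)[:,:2]*1000; print('logger',cv2.minAreaRect(P.astype(np.float32)))
big=cv2.resize(im[145:260,125:215],None,fx=5,fy=5,interpolation=cv2.INTER_CUBIC)
cv2.imwrite('pics/c2.png',big[...,::-1])
E
```

```text
[[ 0.5935  0.1204  0.05  ]
 [ 0.7138  0.1143  0.05  ]
 [ 0.6945 -0.2428  0.05  ]
 [ 0.574  -0.2342  0.05  ]]
[0.12043531 0.35765918 0.12079871 0.35517245] [ 0.64394786 -0.06057666  0.05      ]
dark [325.5 174. ] [ 2. 19.] [ 0.5963 -0.1898  0.047 ]
dark [280.5 176.9] [113.3   1.4] [ 0.5854 -0.0541  0.047 ]
dark [296. 172.] [ 2. 18.] [ 0.6009 -0.1007  0.047 ]
dark [267. 170.] [ 2. 18.] [ 0.6055 -0.0132  0.047 ]
dark [238.  168.2] [18.1  1.8] [0.6095 0.0741 0.047 ]
dark [302.9 154.5] [28.3 13.4] [ 0.6545 -0.1211  0.047 ]
dark [326.2 158. ] [18.2 26.9] [ 0.6449 -0.1917  0.047 ]
dark [298.5 143.8] [19.   2.6] [ 0.6869 -0.1076  0.047 ]
dark [269.3 143.3] [19.1  5.8] [ 0.6869 -0.0193  0.047 ]
dark [240.3 141.2] [19.1  5.4] [0.6918 0.0684 0.047 ]
outline ((575.5360107421875, 297.705322265625), (132.9789581298828, 162.72647094726562), 6.444912433624268)
outline ((575.9520874023438, 298.1636047363281), (122.17366790771484, 151.99932861328125), 6.5070624351501465)
logger ((421.75762939453125, 269.088134765625), (90.53021240234375, 125.96691131591797), 6.889925479888916)
```

View pics/c2.png

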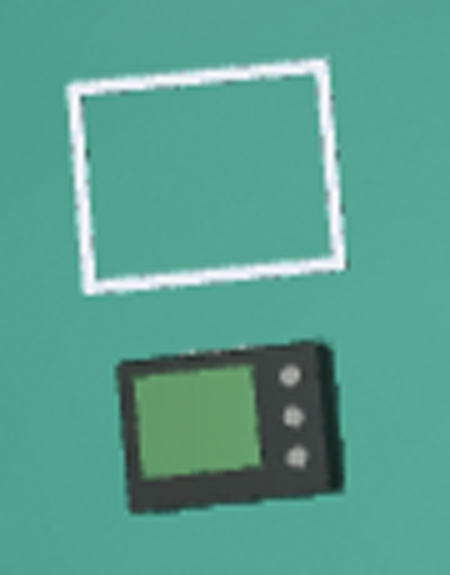

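```bash
python3 - <<'E'
from h import *
s=status.sense(); p=eyes.camera_params('wrist'); R,_=cv2.Rodrigues(np.array(p['rvec'],float)); C=-R.T@np.array(p['tvec']).ravel()
T=np.array(s['tool_rot']); print(T.T@(C-np.array(s['ee_pos'])), T.T@R.T, p['mtx'])
E
```

```text
[ 0.07462286  0.00040716 -0.14294986] [[-4.08569526e-04 -9.56174075e-01 -2.92798518e-01]
 [ 9.99999914e-01 -3.69264343e-04 -1.89510861e-04]
 [ 7.30853200e-05 -2.92798571e-01  9.56174143e-01]] [[278.4646624    0.         256.71372292]
 [  0.         278.4646624  191.42039651]
 [  0.           0.           1.        ]]
```

Request:
apply_moves --targets '[{"x": 0.03, "y": -0.03, "z": -0.03, "wz": 0.12}, {"x": 0.07, "y": -0.08, "z": -0.06, "wz": 0.25}, {"x": 0.1, "y": -0.13, "z": -0.06, "wz": 0.38}, {"x": 0.13, "y": -0.17, "z": -0.06, "wz": 0.466}, {"x": 0.17, "y": -0.2, "z": -0.06, "wz": 0.466}, {"x": 0.2, "y": -0.21, "z": -0.06, "wz": 0.466}, {"x": 0.2, "y": -0.21, "z": -0.06, "wz": 0.466}, {"x": 0.2, "y": -0.21, "z": -0.06, "wz": 0.466}]'

```text
invalid input at $.targets[0]: expected keys x, y, z, wx, wy, wz, jaw
```

Request:
apply_moves --targets '[{"x": 0.03, "y": -0.03, "z": -0.03, "wx": 0, "wy": 0, "wz": 0.12, "jaw": 0.085}, {"x": 0.07, "y": -0.08, "z": -0.06, "wx": 0, "wy": 0, "wz": 0.25, "jaw": 0.085}, {"x": 0.1, "y": -0.13, "z": -0.06, "wx": 0, "wy": 0, "wz": 0.38, "jaw": 0.085}, {"x": 0.13, "y": -0.17, "z": -0.06, "wx": 0, "wy": 0, "wz": 0.466, "jaw": 0.085}, {"x": 0.17, "y": -0.2, "z": -0.06, "wx": 0, "wy": 0, "wz": 0.466, "jaw": 0.085}, {"x": 0.2, "y": -0.21, "z": -0.06, "wx": 0, "wy": 0, "wz": 0.466, "jaw": 0.085}, {"x": 0.2, "y": -0.21, "z": -0.06, "wx": 0, "wy": 0, "wz": 0.466, "jaw": 0.085}, {"x": 0.2, "y": -0.21, "z": -0.06, "wx": 0, "wy": 0, "wz": 0.466, "jaw": 0.085}]'

```text
t: 1.1
ee_pos: [0.3424, -0.2364, 0.2912]
tool_rot: [[1.0, 0.0, -0.0], [0.0, -1.0, -0.0], [-0.0, 0.0, -1.0]]
force: [0.2, -0.1, 0.5]
finger_gap: 0.0848
```

Request:
apply_moves --targets '[{"x": 0.06, "y": -0.04, "z": 0, "wx": 0, "wy": 0, "wz": 0, "jaw": 0.085}, {"x": 0.11, "y": -0.07, "z": 0, "wx": 0, "wy": 0, "wz": 0, "jaw": 0.085}, {"x": 0.16, "y": -0.11, "z": 0, "wx": 0, "wy": 0, "wz": 0, "jaw": 0.085}, {"x": 0.21, "y": -0.146, "z": 0, "wx": 0, "wy": 0, "wz": 0, "jaw": 0.085}, {"x": 0.24, "y": -0.146, "z": 0, "wx": 0, "wy": 0, "wz": 0, "jaw": 0.085}, {"x": 0.24, "y": -0.146, "z": 0, "wx": 0, "wy": 0, "wz": 0, "jaw": 0.085}]'

```text
t: 1.85
ee_pos: [0.5836, -0.0903, 0.2901]
tool_rot: [[1.0, 0.001, -0.001], [0.001, -1.0, -0.0], [-0.001, 0.0, -1.0]]
force: [-1.8, -0.5, 0.2]
finger_gap: 0.0853
```

```bash
python3 - <<'E'
from h import *
im,p=grab('wrist','w1.png'); np.save('w1p.npy',p,allow_pickle=True); print(status.sense()['ee_pos'])
E
```

```text
[ 0.58255329 -0.09091605  0.29051925]
```

View pics/w1.png

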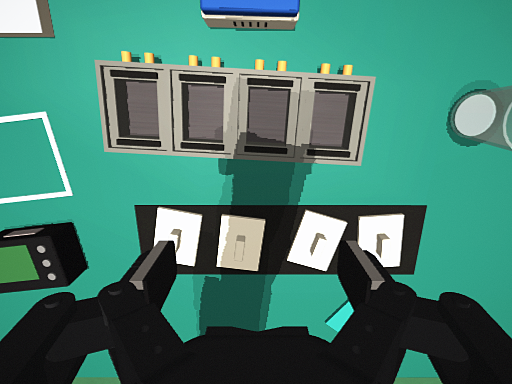

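Wrist view: the block's top rim runs from (95,60) to (375,78) at the back and from (105,152) to (360,164) at the front. All four pockets are empty, with their seal bars visible. The covers are at (177,236), (241,241), (317,239) and (381,240). Next I'll measure the seals and the rim.

```bash
python3 - <<'E'
from h import *
p=np.load('w1p.npy',allow_pickle=True).item()
im=cv2.imread('pics/w1.png'); 
big=cv2.resize(im[40:180,80:390],None,fx=2.58,fy=2.58,interpolation=cv2.INTER_CUBIC); cv2.imwrite('pics/c3.png',big)
hsv=cv2.cvtColor(im,cv2.COLOR_BGR2HSV)
m=(hsv[...,2]<45).astype(np.uint8); m[:60]=0; m[165:]=0; m[:,:95]=0; m[:,372:]=0
cs,_=cv2.findContours(m,cv2.RETR_EXTERNAL,cv2.CHAIN_APPROX_NONE)
for c in cs:
    if cv2.contourArea(c)>60: r=cv2.minAreaRect(c); print('dark',np.round(r[0],1),np.round(r[1],1),ray(p,[r[0]],.047)[0].round(4))
c=np.array([.644,-.0606,.05]);ex=np.array([np.cos(.0541),-np.sin(.0541),0]);ey=np.array([np.sin(.0541),np.cos(.0541),0])
print(proj(p,[c+a*.058*ex+b*.178*ey for a,b in [(1,1),(1,-1),(-1,-1),(-1,1)]]))
E
```

```text
dark [328. 153.] [42.3  5.9] [ 0.5958 -0.1898  0.047 ]
dark [265.  149.5] [42.3  6. ] [ 0.6007 -0.1022  0.047 ]
dark [202.  145.8] [42.3  5.4] [ 0.6057 -0.0151  0.047 ]
dark [138.5 142.3] [43.3  5.6] [0.6106 0.072  0.047 ]
dark [337.3  86.1] [45.1  6.3] [ 0.683  -0.1954  0.047 ]
dark [120.5 107.5] [57. 11.] [0.6564 0.0901 0.047 ]
dark [270.   82.1] [44.4  6.3] [ 0.6879 -0.1078  0.047 ]
dark [202.5  78.1] [45.4  6.3] [ 0.6926 -0.0208  0.047 ]
dark [133.5  74. ] [47.4  6.5] [0.6976 0.0675 0.047 ]
dark [105.6 106. ] [80.5  2. ] [0.6583 0.1096 0.047 ]
[[ 94.12929925  61.74975714]
 [374.65928712  78.2292677 ]
 [359.87034395 167.13075554]
 [103.97703087 153.3917912 ]]
```

View pics/c3.png

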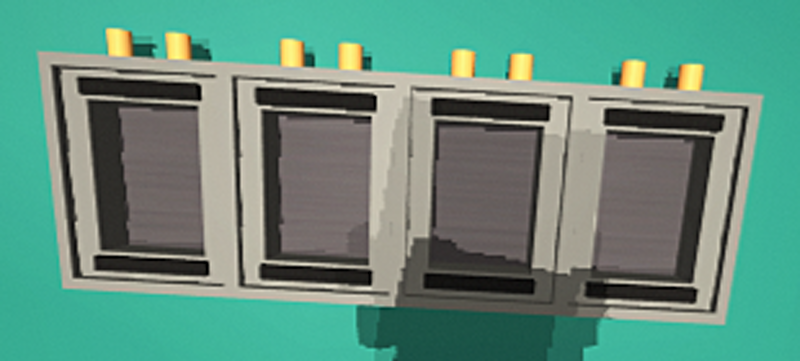

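```bash
python3 - <<'E'
from h import *
p=np.load('w1p.npy',allow_pickle=True).item()
im=cv2.imread('pics/w1.png'); hsv=cv2.cvtColor(im,cv2.COLOR_BGR2HSV)
m=((hsv[...,2]>100)&(hsv[...,1]<80)).astype(np.uint8); m[:195]=0; m[285:]=0; m[:,:145]=0; m[:,410:]=0
cs,_=cv2.findContours(m,cv2.RETR_EXTERNAL,cv2.CHAIN_APPROX_NONE)
for c in cs:
    if cv2.contourArea(c)>500: P=ray(p,c[:,0],.011)[:,:2]*1000; print(cv2.minAreaRect(P.astype(np.float32)))
E
```

```text
((437.73870849609375, -62.293373107910156), (72.41802215576172, 98.18197631835938), 82.33863067626953)
((440.8548583984375, -296.38177490234375), (98.72875213623047, 74.60063934326172), 4.065171718597412)
((441.44378662109375, -190.03933715820312), (74.30841827392578, 97.94336700439453), 72.96257781982422)
((449.062744140625, 43.56135559082031), (73.48619842529297, 98.56538391113281), 78.65215301513672)
```

Wrist and top readings of the covers agree to within 2 mm. First I'll pick the cover at (0.437,-0.062), yaw -7.7°.

Request:
apply_moves --targets '[{"x": -0.05, "y": -0.01, "z": 0.03, "wx": 0, "wy": 0, "wz": 0.07, "jaw": 0.05}, {"x": -0.1, "y": -0.02, "z": 0.07, "wx": 0, "wy": 0, "wz": 0.134, "jaw": 0.05}, {"x": -0.146, "y": -0.029, "z": 0.11, "wx": 0, "wy": 0, "wz": 0.134, "jaw": 0.05}, {"x": -0.146, "y": -0.029, "z": 0.16, "wx": 0, "wy": 0, "wz": 0.134, "jaw": 0.05}, {"x": -0.146, "y": -0.029, "z": 0.2, "wx": 0, "wy": 0, "wz": 0.134, "jaw": 0.05}, {"x": -0.146, "y": -0.029, "z": 0.22, "wx": 0, "wy": 0, "wz": 0.134, "jaw": 0.05}, {"x": -0.146, "y": -0.029, "z": 0.22, "wx": 0, "wy": 0, "wz": 0.134, "jaw": 0.05}]'

```text
t: 2.78
ee_pos: [0.4356, -0.0618, 0.071]
tool_rot: [[0.991, -0.134, -0.002], [-0.134, -0.991, -0.0], [-0.002, 0.0, -1.0]]
force: [0.5, 0.2, 0.7]
finger_gap: 0.0498
```

```bash
python3 - <<'E'
from h import *
im,p=grab('wrist','w2.png'); s=status.sense(); print(s['ee_pos'],s['force'])
E
```

```text
[ 0.43613866 -0.06163634  0.07184488] [0.8385464  0.47138919 0.6672881 ]
```

View pics/w2.png

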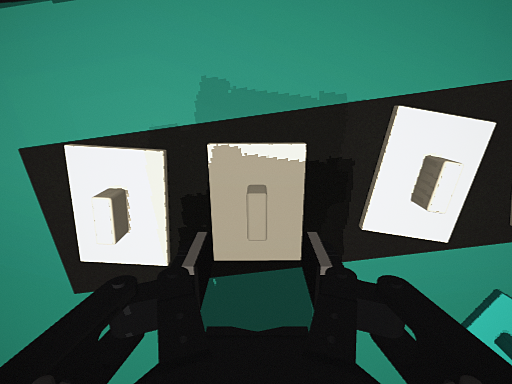

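The fingers straddle the rib (rib at (257,213), upright in the picture). I'll go down and grip.

Request:
apply_moves --targets '[{"x": 0, "y": 0, "z": 0.04, "wx": 0, "wy": 0, "wz": 0, "jaw": 0.05}, {"x": 0.001, "y": 0, "z": 0.057, "wx": 0, "wy": 0, "wz": 0, "jaw": 0.05}, {"x": 0.001, "y": 0, "z": 0.057, "wx": 0, "wy": 0, "wz": 0, "jaw": 0.05}, {"x": 0.001, "y": 0, "z": 0.057, "wx": 0, "wy": 0, "wz": 0, "jaw": 0.0}, {"x": 0.001, "y": 0, "z": 0.057, "wx": 0, "wy": 0, "wz": 0, "jaw": 0.0}, {"x": 0.001, "y": 0, "z": 0.057, "wx": 0, "wy": 0, "wz": 0, "jaw": 0.0}, {"x": 0.001, "y": 0, "z": 0.057, "wx": 0, "wy": 0, "wz": 0, "jaw": 0.0}]' --squeeze 60

```text
t: 3.7
ee_pos: [0.4381, -0.061, 0.0155]
tool_rot: [[0.991, -0.133, 0.002], [-0.133, -0.991, -0.0], [0.002, -0.0, -1.0]]
force: [-0.8, 0.8, 18.7]
finger_gap: 0.0128
```

Request:
apply_moves --targets '[{"x": 0, "y": 0, "z": -0.02, "wx": 0, "wy": 0, "wz": 0, "jaw": 0.0}, {"x": 0, "y": 0, "z": -0.06, "wx": 0, "wy": 0, "wz": 0, "jaw": 0.0}, {"x": 0, "y": 0, "z": -0.1, "wx": 0, "wy": 0, "wz": 0, "jaw": 0.0}, {"x": 0.04, "y": -0.015, "z": -0.1, "wx": 0, "wy": 0, "wz": -0.03, "jaw": 0.0}, {"x": 0.09, "y": -0.03, "z": -0.1, "wx": 0, "wy": 0, "wz": -0.06, "jaw": 0.0}, {"x": 0.14, "y": -0.05, "z": -0.1, "wx": 0, "wy": 0, "wz": -0.076, "jaw": 0.0}, {"x": 0.18, "y": -0.065, "z": -0.1, "wx": 0, "wy": 0, "wz": -0.076, "jaw": 0.0}, {"x": 0.203, "y": -0.071, "z": -0.1, "wx": 0, "wy": 0, "wz": -0.076, "jaw": 0.0}]'

```text
t: 4.7
ee_pos: [0.6496, -0.0166, 0.1148]
tool_rot: [[0.998, -0.056, 0.001], [-0.056, -0.998, 0.0], [0.001, -0.0, -1.0]]
force: [-0.7, -0.4, -1.5]
finger_gap: 0.0126
```

Request:
apply_moves --targets '[{"x": 0, "y": 0, "z": 0, "wx": 0, "wy": 0, "wz": 0, "jaw": 0.0}, {"x": 0, "y": 0, "z": 0, "wx": 0, "wy": 0, "wz": 0, "jaw": 0.0}]'

```text
t: 4.95
ee_pos: [0.6477, -0.0177, 0.1146]
tool_rot: [[0.998, -0.057, -0.0], [-0.057, -0.998, 0.0], [-0.0, -0.0, -1.0]]
force: [0.3, 0.7, -1.1]
finger_gap: 0.0128
```

```bash
python3 - <<'E'
from h import *
im,p=grab('wrist','w3.png'); s=status.sense(); print(s['ee_pos'],s['force'],np.round(s['tool_rot'],4).tolist())
np.save('w3p.npy',p,allow_pickle=True)
E
```

```text
[ 0.64775738 -0.01776564  0.11468347] [-0.00975956 -0.00805957 -0.32367229] [[0.9983, -0.0575, -0.0003], [-0.0575, -0.9983, 0.0001], [-0.0003, -0.0, -1.0]]
```

View pics/w3.png

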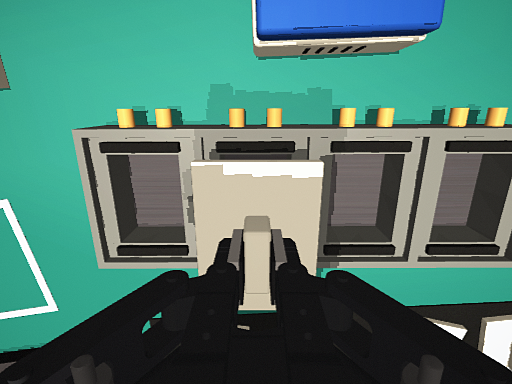

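```bash
python3 - <<'E'
from h import *
p=np.load('w3p.npy',allow_pickle=True).item()
z=.1102
c=ray(p,[[191.5,161],[323.5,161],[193,262],[321,262],[256,309]],z); print(c.round(4))
ex=np.array([.9983,-.0575,0]);ey=np.array([.0575,.9983,0])
tcp=np.array([.6477,-.0178,.1147]);print(((c-tcp)@np.c_[ex,ey]).round(4))
E
```

```text
[[ 0.6964  0.014   0.1102]
 [ 0.6924 -0.0566  0.1102]
 [ 0.6354  0.0209  0.1102]
 [ 0.631  -0.0558  0.1102]
 [ 0.5994 -0.0149  0.1102]]
[[ 0.0468  0.0346]
 [ 0.0468 -0.0361]
 [-0.0145  0.0379]
 [-0.0145 -0.0389]
 [-0.0484  0.0001]]
```

Request:
apply_moves --targets '[{"x": 0.0023, "y": 0, "z": 0.02, "wx": 0, "wy": 0, "wz": 0, "jaw": 0.0}, {"x": 0.0023, "y": 0, "z": 0.04, "wx": 0, "wy": 0, "wz": 0, "jaw": 0.0}, {"x": 0.0023, "y": 0, "z": 0.05, "wx": 0, "wy": 0, "wz": 0, "jaw": 0.0}, {"x": 0.0023, "y": 0, "z": 0.053, "wx": 0, "wy": 0, "wz": 0, "jaw": 0.0}, {"x": 0.0023, "y": 0, "z": 0.055, "wx": 0, "wy": 0, "wz": 0, "jaw": 0.0}, {"x": 0.0023, "y": 0, "z": 0.056, "wx": 0, "wy": 0, "wz": 0, "jaw": 0.0}, {"x": 0.0023, "y": 0, "z": 0.056, "wx": 0, "wy": 0, "wz": 0, "jaw": 0.0}]'

```text
t: 5.88
ee_pos: [0.6509, -0.0177, 0.0591]
tool_rot: [[0.998, -0.057, 0.001], [-0.057, -0.998, 0.0], [0.001, -0.0, -1.0]]
force: [-2.0, -0.6, 5.5]
finger_gap: 0.0127
```

Contact came at the expected height, so I'll press on evenly while still gripping.

Request:
apply_moves --targets '[{"x": 0, "y": 0, "z": 0.002, "wx": 0, "wy": 0, "wz": 0, "jaw": 0.0}, {"x": 0, "y": 0, "z": 0.004, "wx": 0, "wy": 0, "wz": 0, "jaw": 0.0}, {"x": 0, "y": 0, "z": 0.005, "wx": 0, "wy": 0, "wz": 0, "jaw": 0.0}, {"x": 0, "y": 0, "z": 0.006, "wx": 0, "wy": 0, "wz": 0, "jaw": 0.0}, {"x": 0, "y": 0, "z": 0.006, "wx": 0, "wy": 0, "wz": 0, "jaw": 0.0}]'

```text
t: 6.5
ee_pos: [0.6508, -0.0178, 0.0545]
tool_rot: [[0.998, -0.057, 0.001], [-0.057, -0.998, 0.0], [0.001, -0.0, -1.0]]
force: [-13.5, 0.4, 30.8]
finger_gap: 0.0125
```

Request:
apply_moves --targets '[{"x": 0, "y": 0, "z": 0.002, "wx": 0, "wy": 0, "wz": 0, "jaw": 0.04}, {"x": 0, "y": 0, "z": 0, "wx": 0, "wy": 0, "wz": 0, "jaw": 0.05}, {"x": 0, "y": 0, "z": -0.02, "wx": 0, "wy": 0, "wz": 0, "jaw": 0.05}, {"x": 0, "y": 0, "z": -0.06, "wx": 0, "wy": 0, "wz": 0, "jaw": 0.03}, {"x": -0.04, "y": 0, "z": -0.06, "wx": 0, "wy": 0, "wz": 0, "jaw": 0}, {"x": -0.04, "y": 0, "z": -0.06, "wx": 0, "wy": 0, "wz": 0, "jaw": 0}, {"x": -0.04, "y": 0, "z": -0.06, "wx": 0, "wy": 0, "wz": 0, "jaw": 0}]'

```text
t: 7.38
ee_pos: [0.6116, -0.0154, 0.1134]
tool_rot: [[0.998, -0.057, 0.002], [-0.057, -0.998, 0.0], [0.002, -0.0, -1.0]]
force: [-1.2, 0.4, 0.8]
finger_gap: -0.0001
```

```bash
python3 - <<'E'
from h import *
im,p=grab('wrist','w4.png'); s=status.sense(); print(s['ee_pos'],s['force'],s['finger_gap'])
E
```

```text
[ 0.61159605 -0.01540917  0.11298206] [0.22086704 0.11536455 0.42701498] -0.00015402642755925726
```

View pics/w4.png

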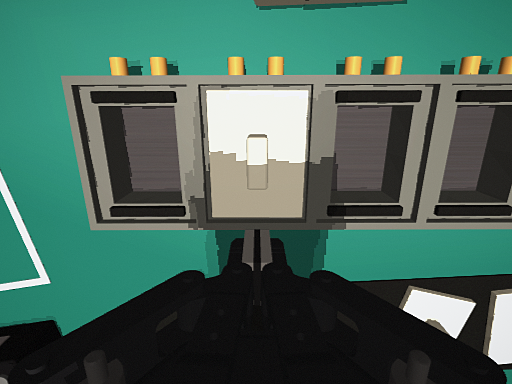

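The cover sits centred in its pocket. Now I'll press its near end, then its far end.

Request:
apply_moves --targets '[{"x": -0.002, "y": 0, "z": 0.04, "wx": 0, "wy": 0, "wz": 0, "jaw": 0}, {"x": -0.002, "y": 0, "z": 0.058, "wx": 0, "wy": 0, "wz": 0, "jaw": 0}, {"x": -0.002, "y": 0, "z": 0.062, "wx": 0, "wy": 0, "wz": 0, "jaw": 0}, {"x": -0.002, "y": 0, "z": 0.064, "wx": 0, "wy": 0, "wz": 0, "jaw": 0}, {"x": -0.002, "y": 0, "z": 0.066, "wx": 0, "wy": 0, "wz": 0, "jaw": 0}, {"x": -0.002, "y": 0, "z": 0.067, "wx": 0, "wy": 0, "wz": 0, "jaw": 0}]'

```text
t: 8.18
ee_pos: [0.6085, -0.0153, 0.0496]
tool_rot: [[0.998, -0.057, -0.0], [-0.057, -0.998, 0.001], [-0.0, -0.001, -1.0]]
force: [-32.6, 3.2, 87.0]
finger_gap: 0.0003
```

Request:
apply_moves --targets '[{"x": 0, "y": 0, "z": -0.02, "wx": 0, "wy": 0, "wz": 0, "jaw": 0}, {"x": 0, "y": 0, "z": -0.05, "wx": 0, "wy": 0, "wz": 0, "jaw": 0}, {"x": 0.04, "y": 0, "z": -0.05, "wx": 0, "wy": 0, "wz": 0, "jaw": 0}, {"x": 0.08, "y": 0, "z": -0.05, "wx": 0, "wy": 0, "wz": 0, "jaw": 0}, {"x": 0.08, "y": 0, "z": -0.03, "wx": 0, "wy": 0, "wz": 0, "jaw": 0}, {"x": 0.08, "y": 0, "z": -0.01, "wx": 0, "wy": 0, "wz": 0, "jaw": 0}, {"x": 0.08, "y": 0, "z": -0.006, "wx": 0, "wy": 0, "wz": 0, "jaw": 0}, {"x": 0.08, "y": 0, "z": -0.003, "wx": 0, "wy": 0, "wz": 0, "jaw": 0}]'

```text
t: 9.18
ee_pos: [0.6876, -0.0198, 0.0499]
tool_rot: [[0.998, -0.057, -0.002], [-0.057, -0.998, 0.0], [-0.002, -0.0, -1.0]]
force: [-25.0, 1.5, 51.3]
finger_gap: -0.0002
```

Request:
apply_moves --targets '[{"x": 0, "y": 0, "z": 0.0, "wx": 0, "wy": 0, "wz": 0, "jaw": 0}]'

```text
t: 9.3
ee_pos: [0.688, -0.0198, 0.0501]
tool_rot: [[0.998, -0.057, -0.001], [-0.057, -0.998, 0.0], [-0.001, -0.0, -1.0]]
force: [-11.0, 0.1, 21.3]
finger_gap: -0.0001
```

Cover 1 is home: both ends read 0.050 under firm load. Next is the cover at (0.448,0.044), yaw -11.3°.

Request:
apply_moves --targets '[{"x": 0, "y": 0, "z": -0.05, "wx": 0, "wy": 0, "wz": 0, "jaw": 0.02}, {"x": -0.05, "y": -0.01, "z": -0.07, "wx": 0, "wy": 0, "wz": 0.07, "jaw": 0.05}, {"x": -0.1, "y": -0.02, "z": -0.07, "wx": 0, "wy": 0, "wz": 0.14, "jaw": 0.05}, {"x": -0.15, "y": -0.03, "z": -0.07, "wx": 0, "wy": 0, "wz": 0.14, "jaw": 0.05}, {"x": -0.2, "y": -0.04, "z": -0.06, "wx": 0, "wy": 0, "wz": 0.14, "jaw": 0.05}, {"x": -0.243, "y": -0.05, "z": -0.04, "wx": 0, "wy": 0, "wz": 0.14, "jaw": 0.05}, {"x": -0.243, "y": -0.05, "z": -0.03, "wx": 0, "wy": 0, "wz": 0.14, "jaw": 0.05}, {"x": -0.243, "y": -0.05, "z": -0.03, "wx": 0, "wy": 0, "wz": 0.14, "jaw": 0.05}]'

```text
t: 10.3
ee_pos: [0.4493, 0.0438, 0.0783]
tool_rot: [[0.981, -0.196, 0.0], [-0.196, -0.981, 0.0], [0.0, -0.0, -1.0]]
force: [0.4, 0.0, -0.8]
finger_gap: 0.0504
```

```bash
cat > look.py <<'E'
from h import *
import sys
n=sys.argv[1]; cam=sys.argv[2] if len(sys.argv)>2 else 'wrist'
im,p=grab(cam,n+'.png'); np.save(n+'p.npy',p,allow_pickle=True); s=status.sense(); print(np.round(s['t'],2),np.round(s['ee_pos'],4),np.round(s['force'],1),round(s['finger_gap'],4),np.round(s['tool_rot'],3)[0])
E
python3 look.py w5; python3 look.py t5 top; python3 -c "
from meas import *
im=cv2.cvtColor(cv2.imread('pics/t5.png'),cv2.COLOR_BGR2RGB); p=eyes.camera_params('top')
for o in covers(im,p): print(np.round(o[:5],1),o[5].round())"
```

```text
10.35 [0.4496 0.0437 0.0786] [-0.6 -0.   0.4] 0.0505 [ 0.981 -0.196  0.001]
10.4 [0.4496 0.0437 0.0787] [ 0.3  0.2 -0.4] 0.05 [ 0.981 -0.196  0.001]
[ 439.4 -296.5   95.6   71.7    4.1] [358. 227.]
[ 439.9 -189.8   95.6   71.8  -17.2] [323. 226.]
```

View pics/w5.png

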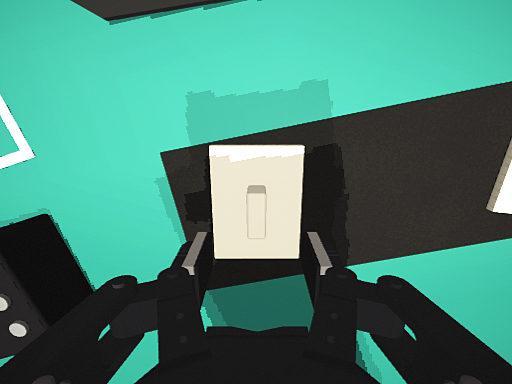

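View pics/t5.png

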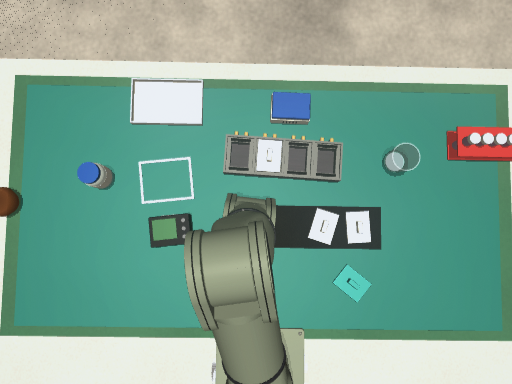

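Centred again: rib at (257,212). Grip it.

Request:
apply_moves --targets '[{"x": 0, "y": 0, "z": 0.04, "wx": 0, "wy": 0, "wz": 0, "jaw": 0.05}, {"x": -0.001, "y": 0, "z": 0.062, "wx": 0, "wy": 0, "wz": 0, "jaw": 0.05}, {"x": -0.001, "y": 0, "z": 0.062, "wx": 0, "wy": 0, "wz": 0, "jaw": 0.05}, {"x": -0.001, "y": 0, "z": 0.062, "wx": 0, "wy": 0, "wz": 0, "jaw": 0.0}, {"x": -0.001, "y": 0, "z": 0.062, "wx": 0, "wy": 0, "wz": 0, "jaw": 0.0}, {"x": -0.001, "y": 0, "z": 0.062, "wx": 0, "wy": 0, "wz": 0, "jaw": 0.0}, {"x": -0.001, "y": 0, "z": 0.062, "wx": 0, "wy": 0, "wz": 0, "jaw": 0.0}]' --squeeze 70

```text
t: 11.28
ee_pos: [0.4484, 0.0442, 0.0175]
tool_rot: [[0.981, -0.196, 0.002], [-0.196, -0.981, 0.0], [0.002, -0.001, -1.0]]
force: [-0.6, -0.4, 15.4]
finger_gap: 0.0122
```

Request:
apply_moves --targets '[{"x": 0, "y": 0, "z": -0.02, "wx": 0, "wy": 0, "wz": 0, "jaw": 0.0}, {"x": 0, "y": 0, "z": -0.06, "wx": 0, "wy": 0, "wz": 0, "jaw": 0.0}, {"x": 0, "y": 0, "z": -0.1, "wx": 0, "wy": 0, "wz": 0, "jaw": 0.0}, {"x": 0.05, "y": -0.015, "z": -0.1, "wx": 0, "wy": 0, "wz": -0.05, "jaw": 0.0}, {"x": 0.1, "y": -0.03, "z": -0.1, "wx": 0, "wy": 0, "wz": -0.1, "jaw": 0.0}, {"x": 0.15, "y": -0.05, "z": -0.1, "wx": 0, "wy": 0, "wz": -0.14, "jaw": 0.0}, {"x": 0.197, "y": -0.066, "z": -0.1, "wx": 0, "wy": 0, "wz": -0.14, "jaw": 0.0}, {"x": 0.197, "y": -0.066, "z": -0.1, "wx": 0, "wy": 0, "wz": -0.14, "jaw": 0.0}]'

```text
t: 12.28
ee_pos: [0.6561, 0.0707, 0.1165]
tool_rot: [[0.998, -0.057, 0.002], [-0.057, -0.998, 0.0], [0.002, -0.0, -1.0]]
force: [-2.2, -0.3, -1.9]
finger_gap: 0.0124
```

Request:
apply_moves --targets '[{"x": 0, "y": 0, "z": 0, "wx": 0, "wy": 0, "wz": 0, "jaw": 0.0}, {"x": 0, "y": 0, "z": 0, "wx": 0, "wy": 0, "wz": 0, "jaw": 0.0}]'

```text
t: 12.52
ee_pos: [0.6533, 0.0702, 0.1168]
tool_rot: [[0.998, -0.057, -0.0], [-0.057, -0.998, 0.0], [-0.0, -0.0, -1.0]]
force: [-0.1, 0.1, -1.2]
finger_gap: 0.0122
```

```bash
python3 look.py w6
```

```text
12.58 [0.6534 0.0702 0.1168] [ 0.1 -0.8 -0.7] 0.0123 [ 0.998 -0.057 -0.   ]
```

View pics/w6.png

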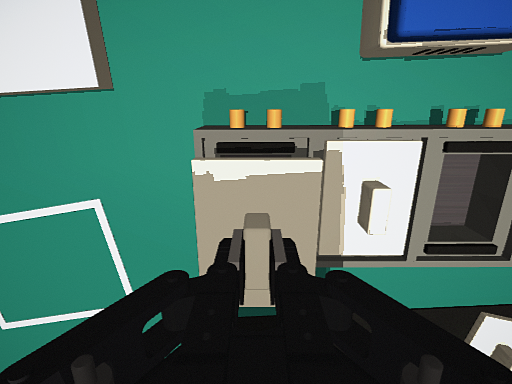

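```bash
cat > held.py <<'E'
from h import *
import sys
n=sys.argv[1]; z=float(sys.argv[2]); pts=eval(sys.argv[3]); tcp=np.array(eval(sys.argv[4])+[0])
p=np.load(n+'p.npy',allow_pickle=True).item()
c=ray(p,pts,z); ex=np.array([.9983,-.0575,0]);ey=np.array([.0575,.9983,0]); print(((c-tcp)@np.c_[ex,ey]).round(4))
E
python3 held.py w6 .1103 '[[191.5,160],[323,160],[256,305]]' '[.6534,.0702]'
```

```text
[[ 0.0468  0.0349]
 [ 0.0468 -0.0364]
 [-0.0472  0.    ]]
```

Request:
apply_moves --targets '[{"x": 0.001, "y": 0, "z": 0.03, "wx": 0, "wy": 0, "wz": 0, "jaw": 0.0}, {"x": 0.001, "y": 0, "z": 0.045, "wx": 0, "wy": 0, "wz": 0, "jaw": 0.0}, {"x": 0.001, "y": 0, "z": 0.05, "wx": 0, "wy": 0, "wz": 0, "jaw": 0.0}, {"x": 0.001, "y": 0, "z": 0.053, "wx": 0, "wy": 0, "wz": 0, "jaw": 0.0}, {"x": 0.001, "y": 0, "z": 0.055, "wx": 0, "wy": 0, "wz": 0, "jaw": 0.0}, {"x": 0.001, "y": 0, "z": 0.056, "wx": 0, "wy": 0, "wz": 0, "jaw": 0.0}, {"x": 0.001, "y": 0, "z": 0.056, "wx": 0, "wy": 0, "wz": 0, "jaw": 0.0}]'

```text
t: 13.45
ee_pos: [0.6552, 0.0702, 0.0611]
tool_rot: [[0.998, -0.057, 0.001], [-0.057, -0.998, 0.0], [0.001, -0.0, -1.0]]
force: [-1.8, 0.7, 5.4]
finger_gap: 0.012
```

Request:
apply_moves --targets '[{"x": 0, "y": 0, "z": 0.002, "wx": 0, "wy": 0, "wz": 0, "jaw": 0.0}, {"x": 0, "y": 0, "z": 0.004, "wx": 0, "wy": 0, "wz": 0, "jaw": 0.0}, {"x": 0, "y": 0, "z": 0.005, "wx": 0, "wy": 0, "wz": 0, "jaw": 0.0}, {"x": 0, "y": 0, "z": 0.006, "wx": 0, "wy": 0, "wz": 0, "jaw": 0.0}, {"x": 0, "y": 0, "z": 0.006, "wx": 0, "wy": 0, "wz": 0, "jaw": 0.0}]'

```text
t: 14.08
ee_pos: [0.6552, 0.0702, 0.0565]
tool_rot: [[0.998, -0.057, 0.001], [-0.057, -0.998, 0.0], [0.001, -0.0, -1.0]]
force: [-11.3, 0.8, 30.3]
finger_gap: 0.0123
```

Request:
apply_moves --targets '[{"x": 0, "y": 0, "z": 0.001, "wx": 0, "wy": 0, "wz": 0, "jaw": 0.04}, {"x": 0, "y": 0, "z": 0, "wx": 0, "wy": 0, "wz": 0, "jaw": 0.05}, {"x": 0, "y": 0, "z": -0.02, "wx": 0, "wy": 0, "wz": 0, "jaw": 0.05}, {"x": 0, "y": 0, "z": -0.06, "wx": 0, "wy": 0, "wz": 0, "jaw": 0.03}, {"x": -0.042, "y": 0, "z": -0.06, "wx": 0, "wy": 0, "wz": 0, "jaw": 0}, {"x": -0.042, "y": 0, "z": -0.06, "wx": 0, "wy": 0, "wz": 0, "jaw": 0}, {"x": -0.042, "y": 0, "z": -0.06, "wx": 0, "wy": 0, "wz": 0, "jaw": 0}]'

```text
t: 14.95
ee_pos: [0.6139, 0.0727, 0.1154]
tool_rot: [[0.998, -0.057, 0.002], [-0.057, -0.998, 0.0], [0.002, -0.0, -1.0]]
force: [0.3, 0.4, 0.3]
finger_gap: 0.0
```

Request:
apply_moves --targets '[{"x": 0, "y": 0, "z": 0.03, "wx": 0, "wy": 0, "wz": 0, "jaw": 0}, {"x": 0, "y": 0, "z": 0.055, "wx": 0, "wy": 0, "wz": 0, "jaw": 0}, {"x": 0, "y": 0, "z": 0.062, "wx": 0, "wy": 0, "wz": 0, "jaw": 0}, {"x": 0, "y": 0, "z": 0.064, "wx": 0, "wy": 0, "wz": 0, "jaw": 0}, {"x": 0, "y": 0, "z": 0.065, "wx": 0, "wy": 0, "wz": 0, "jaw": 0}, {"x": 0, "y": 0, "z": 0.065, "wx": 0, "wy": 0, "wz": 0, "jaw": 0}]'

```text
t: 15.7
ee_pos: [0.6136, 0.0726, 0.0501]
tool_rot: [[0.998, -0.057, 0.001], [-0.057, -0.998, 0.0], [0.001, -0.0, -1.0]]
force: [0.3, -0.7, 3.9]
finger_gap: 0.0002
```

Request:
apply_moves --targets '[{"x": 0, "y": 0, "z": 0.001, "wx": 0, "wy": 0, "wz": 0, "jaw": 0}, {"x": 0, "y": 0, "z": 0.001, "wx": 0, "wy": 0, "wz": 0, "jaw": 0}]'

```text
t: 15.95
ee_pos: [0.6136, 0.0726, 0.05]
tool_rot: [[0.998, -0.057, 0.002], [-0.057, -0.998, 0.0], [0.002, -0.0, -1.0]]
force: [-6.1, -0.4, 22.5]
finger_gap: 0.0
```

Request:
apply_moves --targets '[{"x": 0, "y": 0, "z": -0.05, "wx": 0, "wy": 0, "wz": 0, "jaw": 0}, {"x": 0.04, "y": 0, "z": -0.05, "wx": 0, "wy": 0, "wz": 0, "jaw": 0}, {"x": 0.082, "y": 0, "z": -0.05, "wx": 0, "wy": 0, "wz": 0, "jaw": 0}, {"x": 0.082, "y": 0, "z": -0.03, "wx": 0, "wy": 0, "wz": 0, "jaw": 0}, {"x": 0.082, "y": 0, "z": -0.01, "wx": 0, "wy": 0, "wz": 0, "jaw": 0}, {"x": 0.082, "y": 0, "z": -0.004, "wx": 0, "wy": 0, "wz": 0, "jaw": 0}, {"x": 0.082, "y": 0, "z": -0.001, "wx": 0, "wy": 0, "wz": 0, "jaw": 0}, {"x": 0.082, "y": 0, "z": 0.0, "wx": 0, "wy": 0, "wz": 0, "jaw": 0}]'

```text
t: 16.95
ee_pos: [0.6944, 0.0681, 0.05]
tool_rot: [[0.998, -0.057, -0.0], [-0.057, -0.998, 0.0], [-0.0, -0.0, -1.0]]
force: [-14.0, -1.0, 28.2]
finger_gap: -0.0001
```

Cover 2 is home: both ends at 0.050 under more than 20 N. Next is the cover at (0.440,-0.190), yaw -17.2°.

Request:
apply_moves --targets '[{"x": 0, "y": 0, "z": -0.06, "wx": 0, "wy": 0, "wz": 0, "jaw": 0.02}, {"x": -0.02, "y": 0.04, "z": -0.08, "wx": 0, "wy": 0, "wz": 0.07, "jaw": 0.05}, {"x": -0.06, "y": 0.08, "z": -0.08, "wx": 0, "wy": 0, "wz": 0.14, "jaw": 0.05}, {"x": -0.1, "y": 0.12, "z": -0.08, "wx": 0, "wy": 0, "wz": 0.243, "jaw": 0.05}, {"x": -0.14, "y": 0.16, "z": -0.08, "wx": 0, "wy": 0, "wz": 0.243, "jaw": 0.05}, {"x": -0.18, "y": 0.2, "z": -0.07, "wx": 0, "wy": 0, "wz": 0.243, "jaw": 0.05}, {"x": -0.21, "y": 0.24, "z": -0.05, "wx": 0, "wy": 0, "wz": 0.243, "jaw": 0.05}, {"x": -0.2385, "y": 0.272, "z": -0.028, "wx": 0, "wy": 0, "wz": 0.243, "jaw": 0.05}]'

```text
t: 17.95
ee_pos: [0.4403, -0.1913, 0.0767]
tool_rot: [[0.955, -0.296, 0.002], [-0.296, -0.955, -0.001], [0.002, 0.0, -1.0]]
force: [0.9, -0.6, -0.1]
finger_gap: 0.0499
```

Request:
apply_moves --targets '[{"x": 0, "y": 0, "z": 0, "wx": 0, "wy": 0, "wz": 0, "jaw": 0.05}, {"x": 0, "y": 0, "z": 0, "wx": 0, "wy": 0, "wz": 0, "jaw": 0.05}]'

```text
t: 18.2
ee_pos: [0.4419, -0.1896, 0.0769]
tool_rot: [[0.955, -0.295, 0.001], [-0.295, -0.955, 0.0], [0.001, -0.0, -1.0]]
force: [-0.1, 0.0, 0.8]
finger_gap: 0.05
```

```bash
python3 look.py w7
```

```text
18.25 [ 0.4421 -0.1893  0.0769] [ 0.9  0.9 -0.3] 0.0498 [ 0.956 -0.295  0.001]
```

View pics/w7.png

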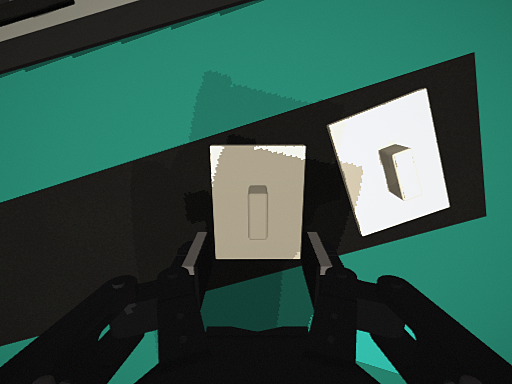

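Centred, with the rib at (258,212). Grip.

Request:
apply_moves --targets '[{"x": 0, "y": 0, "z": 0.04, "wx": 0, "wy": 0, "wz": 0, "jaw": 0.05}, {"x": -0.001, "y": 0, "z": 0.06, "wx": 0, "wy": 0, "wz": 0, "jaw": 0.05}, {"x": -0.001, "y": 0, "z": 0.06, "wx": 0, "wy": 0, "wz": 0, "jaw": 0.05}, {"x": -0.001, "y": 0, "z": 0.06, "wx": 0, "wy": 0, "wz": 0, "jaw": 0.0}, {"x": -0.001, "y": 0, "z": 0.06, "wx": 0, "wy": 0, "wz": 0, "jaw": 0.0}, {"x": -0.001, "y": 0, "z": 0.06, "wx": 0, "wy": 0, "wz": 0, "jaw": 0.0}, {"x": -0.001, "y": 0, "z": 0.06, "wx": 0, "wy": 0, "wz": 0, "jaw": 0.0}]'

```text
t: 19.12
ee_pos: [0.4409, -0.1897, 0.0174]
tool_rot: [[0.955, -0.295, 0.002], [-0.295, -0.955, -0.0], [0.002, -0.0, -1.0]]
force: [-1.0, 2.2, 14.4]
finger_gap: 0.0125
```

Request:
apply_moves --targets '[{"x": 0, "y": 0, "z": -0.02, "wx": 0, "wy": 0, "wz": 0, "jaw": 0.0}, {"x": 0, "y": 0, "z": -0.06, "wx": 0, "wy": 0, "wz": 0, "jaw": 0.0}, {"x": 0, "y": 0, "z": -0.1, "wx": 0, "wy": 0, "wz": 0, "jaw": 0.0}, {"x": 0.04, "y": -0.033, "z": -0.1, "wx": 0, "wy": 0, "wz": -0.07, "jaw": 0.0}, {"x": 0.08, "y": -0.066, "z": -0.1, "wx": 0, "wy": 0, "wz": -0.15, "jaw": 0.0}, {"x": 0.12, "y": -0.1, "z": -0.1, "wx": 0, "wy": 0, "wz": -0.22, "jaw": 0.0}, {"x": 0.155, "y": -0.13, "z": -0.1, "wx": 0, "wy": 0, "wz": -0.243, "jaw": 0.0}, {"x": 0.169, "y": -0.141, "z": -0.1, "wx": 0, "wy": 0, "wz": -0.243, "jaw": 0.0}]'

```text
t: 20.12
ee_pos: [0.6451, -0.103, 0.1166]
tool_rot: [[0.999, -0.055, 0.001], [-0.055, -0.999, 0.001], [0.001, -0.001, -1.0]]
force: [-0.6, -0.5, -1.1]
finger_gap: 0.0124
```

Request:
apply_moves --targets '[{"x": 0, "y": 0, "z": 0, "wx": 0, "wy": 0, "wz": 0, "jaw": 0.0}, {"x": 0, "y": 0, "z": 0, "wx": 0, "wy": 0, "wz": 0, "jaw": 0.0}]'

```text
t: 20.38
ee_pos: [0.6427, -0.1055, 0.1167]
tool_rot: [[0.998, -0.058, -0.0], [-0.058, -0.998, -0.0], [-0.0, 0.0, -1.0]]
force: [-0.5, -0.2, -1.0]
finger_gap: 0.0124
```

```bash
python3 look.py w8
```

```text
20.42 [ 0.6428 -0.1056  0.1167] [ 0.1  0.3 -1.7] 0.0123 [ 0.998 -0.058 -0.   ]
```

View pics/w8.png

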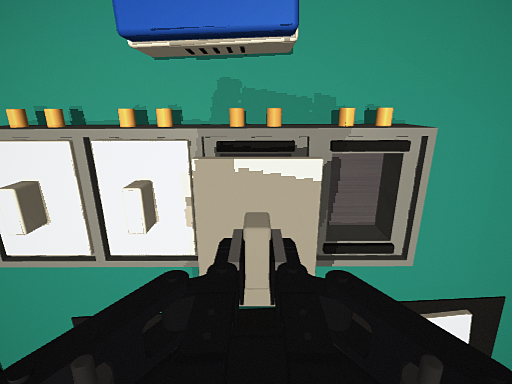

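Held well: the plate's far edge is at row 158 and its near edge at row 306, so it is centred on the TCP. Lay and press.

Request:
apply_moves --targets '[{"x": 0.0015, "y": -0.0007, "z": 0.03, "wx": 0, "wy": 0, "wz": 0, "jaw": 0.0}, {"x": 0.0015, "y": -0.0007, "z": 0.045, "wx": 0, "wy": 0, "wz": 0, "jaw": 0.0}, {"x": 0.0015, "y": -0.0007, "z": 0.05, "wx": 0, "wy": 0, "wz": 0, "jaw": 0.0}, {"x": 0.0015, "y": -0.0007, "z": 0.053, "wx": 0, "wy": 0, "wz": 0, "jaw": 0.0}, {"x": 0.0015, "y": -0.0007, "z": 0.055, "wx": 0, "wy": 0, "wz": 0, "jaw": 0.0}, {"x": 0.0015, "y": -0.0007, "z": 0.056, "wx": 0, "wy": 0, "wz": 0, "jaw": 0.0}, {"x": 0.0015, "y": -0.0007, "z": 0.056, "wx": 0, "wy": 0, "wz": 0, "jaw": 0.0}]'

```text
t: 21.3
ee_pos: [0.6452, -0.1045, 0.061]
tool_rot: [[0.998, -0.057, 0.001], [-0.057, -0.998, -0.0], [0.001, 0.0, -1.0]]
force: [-1.7, -0.5, 5.0]
finger_gap: 0.0122
```

Request:
apply_moves --targets '[{"x": 0, "y": 0, "z": 0.002, "wx": 0, "wy": 0, "wz": 0, "jaw": 0.0}, {"x": 0, "y": 0, "z": 0.004, "wx": 0, "wy": 0, "wz": 0, "jaw": 0.0}, {"x": 0, "y": 0, "z": 0.005, "wx": 0, "wy": 0, "wz": 0, "jaw": 0.0}, {"x": 0, "y": 0, "z": 0.006, "wx": 0, "wy": 0, "wz": 0, "jaw": 0.0}, {"x": 0, "y": 0, "z": 0.006, "wx": 0, "wy": 0, "wz": 0, "jaw": 0.0}]'

```text
t: 21.92
ee_pos: [0.6452, -0.1045, 0.0564]
tool_rot: [[0.998, -0.057, 0.001], [-0.057, -0.998, -0.0], [0.001, -0.0, -1.0]]
force: [-11.1, 1.8, 31.0]
finger_gap: 0.0123
```

Request:
apply_moves --targets '[{"x": 0, "y": 0, "z": 0.001, "wx": 0, "wy": 0, "wz": 0, "jaw": 0.04}, {"x": 0, "y": 0, "z": 0, "wx": 0, "wy": 0, "wz": 0, "jaw": 0.05}, {"x": 0, "y": 0, "z": -0.02, "wx": 0, "wy": 0, "wz": 0, "jaw": 0.05}, {"x": 0, "y": 0, "z": -0.06, "wx": 0, "wy": 0, "wz": 0, "jaw": 0.03}, {"x": -0.042, "y": 0, "z": -0.06, "wx": 0, "wy": 0, "wz": 0, "jaw": 0}, {"x": -0.042, "y": 0, "z": -0.06, "wx": 0, "wy": 0, "wz": 0, "jaw": 0}, {"x": -0.042, "y": 0, "z": -0.06, "wx": 0, "wy": 0, "wz": 0, "jaw": 0}]'

```text
t: 22.8
ee_pos: [0.6038, -0.102, 0.1154]
tool_rot: [[0.998, -0.057, 0.002], [-0.057, -0.998, -0.0], [0.002, -0.0, -1.0]]
force: [0.3, 0.5, -0.5]
finger_gap: 0.0004
```

Request:
apply_moves --targets '[{"x": 0, "y": 0, "z": 0.03, "wx": 0, "wy": 0, "wz": 0, "jaw": 0}, {"x": 0, "y": 0, "z": 0.055, "wx": 0, "wy": 0, "wz": 0, "jaw": 0}, {"x": 0, "y": 0, "z": 0.062, "wx": 0, "wy": 0, "wz": 0, "jaw": 0}, {"x": 0, "y": 0, "z": 0.064, "wx": 0, "wy": 0, "wz": 0, "jaw": 0}, {"x": 0, "y": 0, "z": 0.066, "wx": 0, "wy": 0, "wz": 0, "jaw": 0}, {"x": 0, "y": 0, "z": 0.066, "wx": 0, "wy": 0, "wz": 0, "jaw": 0}]'

```text
t: 23.55
ee_pos: [0.6037, -0.1021, 0.05]
tool_rot: [[0.998, -0.057, 0.002], [-0.057, -0.998, -0.0], [0.002, 0.0, -1.0]]
force: [-4.8, 1.2, 15.3]
finger_gap: 0.0001
```

Request:
apply_moves --targets '[{"x": 0, "y": 0, "z": -0.05, "wx": 0, "wy": 0, "wz": 0, "jaw": 0}, {"x": 0.04, "y": 0, "z": -0.05, "wx": 0, "wy": 0, "wz": 0, "jaw": 0}, {"x": 0.082, "y": 0, "z": -0.05, "wx": 0, "wy": 0, "wz": 0, "jaw": 0}, {"x": 0.082, "y": 0, "z": -0.03, "wx": 0, "wy": 0, "wz": 0, "jaw": 0}, {"x": 0.082, "y": 0, "z": -0.01, "wx": 0, "wy": 0, "wz": 0, "jaw": 0}, {"x": 0.082, "y": 0, "z": -0.004, "wx": 0, "wy": 0, "wz": 0, "jaw": 0}, {"x": 0.082, "y": 0, "z": -0.001, "wx": 0, "wy": 0, "wz": 0, "jaw": 0}, {"x": 0.082, "y": 0, "z": 0.0, "wx": 0, "wy": 0, "wz": 0, "jaw": 0}]'

```text
t: 24.55
ee_pos: [0.6845, -0.1067, 0.05]
tool_rot: [[0.998, -0.057, -0.0], [-0.057, -0.998, 0.0], [-0.0, -0.0, -1.0]]
force: [-14.6, 3.0, 28.5]
finger_gap: 0.0002
```

Cover 3 is home. Last is the cover at (0.440,-0.296), yaw +4.1°.

Request:
apply_moves --targets '[{"x": 0, "y": 0, "z": -0.06, "wx": 0, "wy": 0, "wz": 0, "jaw": 0.02}, {"x": -0.03, "y": 0.03, "z": -0.08, "wx": 0, "wy": 0, "wz": -0.05, "jaw": 0.05}, {"x": -0.07, "y": 0.06, "z": -0.08, "wx": 0, "wy": 0, "wz": -0.1, "jaw": 0.05}, {"x": -0.11, "y": 0.1, "z": -0.08, "wx": 0, "wy": 0, "wz": -0.129, "jaw": 0.05}, {"x": -0.15, "y": 0.13, "z": -0.08, "wx": 0, "wy": 0, "wz": -0.129, "jaw": 0.05}, {"x": -0.19, "y": 0.17, "z": -0.06, "wx": 0, "wy": 0, "wz": -0.129, "jaw": 0.05}, {"x": -0.233, "y": 0.203, "z": -0.03, "wx": 0, "wy": 0, "wz": -0.129, "jaw": 0.05}, {"x": -0.233, "y": 0.203, "z": -0.028, "wx": 0, "wy": 0, "wz": -0.129, "jaw": 0.05}]'

```text
t: 25.55
ee_pos: [0.437, -0.2984, 0.0757]
tool_rot: [[0.998, 0.066, -0.003], [0.066, -0.998, -0.0], [-0.003, -0.0, -1.0]]
force: [1.2, 0.1, 0.7]
finger_gap: 0.0503
```

Request:
apply_moves --targets '[{"x": 0, "y": 0, "z": 0, "wx": 0, "wy": 0, "wz": 0, "jaw": 0.05}, {"x": 0, "y": 0, "z": 0, "wx": 0, "wy": 0, "wz": 0, "jaw": 0.05}]'

```text
t: 25.8
ee_pos: [0.4418, -0.2953, 0.0769]
tool_rot: [[0.997, 0.073, 0.001], [0.073, -0.997, -0.0], [0.001, 0.0, -1.0]]
force: [-0.2, 0.2, 0.0]
finger_gap: 0.05
```

```bash
python3 look.py w9
```

```text
25.85 [ 0.4417 -0.2954  0.0769] [ 0.5 -0.1  0.6] 0.05 [0.997 0.073 0.001]
```

View pics/w9.png

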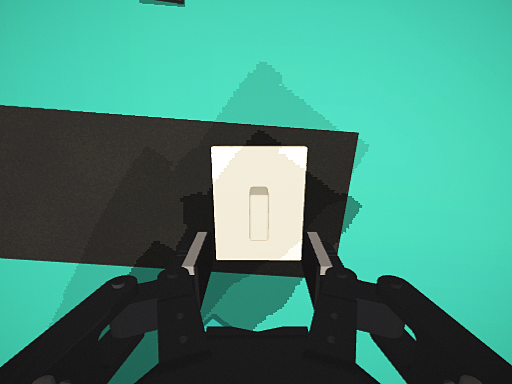

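Centred, with the rib at (259,213).

Request:
apply_moves --targets '[{"x": 0, "y": 0, "z": 0.04, "wx": 0, "wy": 0, "wz": 0, "jaw": 0.05}, {"x": -0.001, "y": 0.001, "z": 0.06, "wx": 0, "wy": 0, "wz": 0, "jaw": 0.05}, {"x": -0.001, "y": 0.001, "z": 0.06, "wx": 0, "wy": 0, "wz": 0, "jaw": 0.05}, {"x": -0.001, "y": 0.001, "z": 0.06, "wx": 0, "wy": 0, "wz": 0, "jaw": 0.0}, {"x": -0.001, "y": 0.001, "z": 0.06, "wx": 0, "wy": 0, "wz": 0, "jaw": 0.0}, {"x": -0.001, "y": 0.001, "z": 0.06, "wx": 0, "wy": 0, "wz": 0, "jaw": 0.0}, {"x": -0.001, "y": 0.001, "z": 0.06, "wx": 0, "wy": 0, "wz": 0, "jaw": 0.0}]'

```text
t: 26.72
ee_pos: [0.4403, -0.2972, 0.0175]
tool_rot: [[0.997, 0.072, 0.001], [0.072, -0.997, -0.001], [0.001, 0.001, -1.0]]
force: [-0.8, 1.0, 12.8]
finger_gap: 0.0124
```

Request:
apply_moves --targets '[{"x": 0, "y": 0, "z": -0.02, "wx": 0, "wy": 0, "wz": 0, "jaw": 0.0}, {"x": 0, "y": 0, "z": -0.06, "wx": 0, "wy": 0, "wz": 0, "jaw": 0.0}, {"x": 0, "y": 0, "z": -0.1, "wx": 0, "wy": 0, "wz": 0, "jaw": 0.0}, {"x": 0.05, "y": -0.022, "z": -0.1, "wx": 0, "wy": 0, "wz": 0.03, "jaw": 0.0}, {"x": 0.1, "y": -0.044, "z": -0.1, "wx": 0, "wy": 0, "wz": 0.07, "jaw": 0.0}, {"x": 0.15, "y": -0.066, "z": -0.1, "wx": 0, "wy": 0, "wz": 0.11, "jaw": 0.0}, {"x": 0.195, "y": -0.085, "z": -0.1, "wx": 0, "wy": 0, "wz": 0.13, "jaw": 0.0}, {"x": 0.206, "y": -0.09, "z": -0.1, "wx": 0, "wy": 0, "wz": 0.13, "jaw": 0.0}]'

```text
t: 27.72
ee_pos: [0.6408, -0.1897, 0.1164]
tool_rot: [[0.998, -0.055, 0.001], [-0.055, -0.998, 0.001], [0.001, -0.001, -1.0]]
force: [-1.0, -0.5, -1.6]
finger_gap: 0.0123
```

Request:
apply_moves --targets '[{"x": 0, "y": 0, "z": 0, "wx": 0, "wy": 0, "wz": 0, "jaw": 0.0}, {"x": 0, "y": 0, "z": 0, "wx": 0, "wy": 0, "wz": 0, "jaw": 0.0}]'

```text
t: 27.98
ee_pos: [0.6381, -0.1933, 0.1167]
tool_rot: [[0.998, -0.059, -0.0], [-0.059, -0.998, -0.0], [-0.0, 0.0, -1.0]]
force: [0.1, -0.5, -0.9]
finger_gap: 0.0124
```

```bash
python3 look.py w10
```

```text
28.02 [ 0.6381 -0.1934  0.1167] [ 0.3  0.1 -1.5] 0.0123 [ 0.998 -0.059 -0.   ]
```

View pics/w10.png

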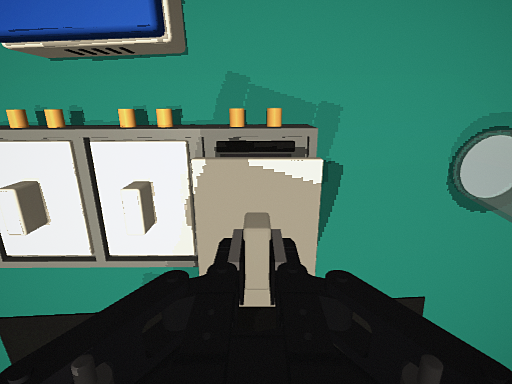

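Held centred, with edges at rows 158 and 306. Lay and press.

Request:
apply_moves --targets '[{"x": 0.0015, "y": -0.0007, "z": 0.03, "wx": 0, "wy": 0, "wz": 0, "jaw": 0.0}, {"x": 0.0015, "y": -0.0007, "z": 0.045, "wx": 0, "wy": 0, "wz": 0, "jaw": 0.0}, {"x": 0.0015, "y": -0.0007, "z": 0.05, "wx": 0, "wy": 0, "wz": 0, "jaw": 0.0}, {"x": 0.0015, "y": -0.0007, "z": 0.053, "wx": 0, "wy": 0, "wz": 0, "jaw": 0.0}, {"x": 0.0015, "y": -0.0007, "z": 0.055, "wx": 0, "wy": 0, "wz": 0, "jaw": 0.0}, {"x": 0.0015, "y": -0.0007, "z": 0.056, "wx": 0, "wy": 0, "wz": 0, "jaw": 0.0}, {"x": 0.0015, "y": -0.0007, "z": 0.056, "wx": 0, "wy": 0, "wz": 0, "jaw": 0.0}]'

```text
t: 28.9
ee_pos: [0.6405, -0.192, 0.0611]
tool_rot: [[0.998, -0.058, 0.001], [-0.058, -0.998, -0.0], [0.001, 0.0, -1.0]]
force: [-1.4, -0.8, 4.8]
finger_gap: 0.0121
```

Request:
apply_moves --targets '[{"x": 0, "y": 0, "z": 0.002, "wx": 0, "wy": 0, "wz": 0, "jaw": 0.0}, {"x": 0, "y": 0, "z": 0.004, "wx": 0, "wy": 0, "wz": 0, "jaw": 0.0}, {"x": 0, "y": 0, "z": 0.005, "wx": 0, "wy": 0, "wz": 0, "jaw": 0.0}, {"x": 0, "y": 0, "z": 0.006, "wx": 0, "wy": 0, "wz": 0, "jaw": 0.0}, {"x": 0, "y": 0, "z": 0.006, "wx": 0, "wy": 0, "wz": 0, "jaw": 0.0}]'

```text
t: 29.52
ee_pos: [0.6405, -0.1921, 0.0565]
tool_rot: [[0.998, -0.058, 0.001], [-0.058, -0.998, -0.0], [0.001, 0.0, -1.0]]
force: [-10.9, 3.4, 28.5]
finger_gap: 0.0126
```

Request:
apply_moves --targets '[{"x": 0, "y": 0, "z": 0.001, "wx": 0, "wy": 0, "wz": 0, "jaw": 0.04}, {"x": 0, "y": 0, "z": 0, "wx": 0, "wy": 0, "wz": 0, "jaw": 0.05}, {"x": 0, "y": 0, "z": -0.02, "wx": 0, "wy": 0, "wz": 0, "jaw": 0.05}, {"x": 0, "y": 0, "z": -0.06, "wx": 0, "wy": 0, "wz": 0, "jaw": 0.03}, {"x": -0.042, "y": 0, "z": -0.06, "wx": 0, "wy": 0, "wz": 0, "jaw": 0}, {"x": -0.042, "y": 0, "z": -0.06, "wx": 0, "wy": 0, "wz": 0, "jaw": 0}, {"x": -0.042, "y": 0, "z": -0.06, "wx": 0, "wy": 0, "wz": 0, "jaw": 0}]'

```text
t: 30.4
ee_pos: [0.5991, -0.1896, 0.1155]
tool_rot: [[0.998, -0.058, 0.002], [-0.058, -0.998, -0.0], [0.002, 0.0, -1.0]]
force: [0.6, -0.0, 0.7]
finger_gap: 0.0001
```

Request:
apply_moves --targets '[{"x": 0, "y": 0, "z": 0.03, "wx": 0, "wy": 0, "wz": 0, "jaw": 0}, {"x": 0, "y": 0, "z": 0.055, "wx": 0, "wy": 0, "wz": 0, "jaw": 0}, {"x": 0, "y": 0, "z": 0.062, "wx": 0, "wy": 0, "wz": 0, "jaw": 0}, {"x": 0, "y": 0, "z": 0.064, "wx": 0, "wy": 0, "wz": 0, "jaw": 0}, {"x": 0, "y": 0, "z": 0.066, "wx": 0, "wy": 0, "wz": 0, "jaw": 0}, {"x": 0, "y": 0, "z": 0.066, "wx": 0, "wy": 0, "wz": 0, "jaw": 0}]'

```text
t: 31.15
ee_pos: [0.599, -0.1896, 0.05]
tool_rot: [[0.998, -0.058, 0.002], [-0.058, -0.998, -0.0], [0.002, 0.0, -1.0]]
force: [-4.9, 2.5, 14.4]
finger_gap: 0.0001
```

Request:
apply_moves --targets '[{"x": 0, "y": 0, "z": -0.05, "wx": 0, "wy": 0, "wz": 0, "jaw": 0}, {"x": 0.04, "y": 0, "z": -0.05, "wx": 0, "wy": 0, "wz": 0, "jaw": 0}, {"x": 0.082, "y": 0, "z": -0.05, "wx": 0, "wy": 0, "wz": 0, "jaw": 0}, {"x": 0.082, "y": 0, "z": -0.03, "wx": 0, "wy": 0, "wz": 0, "jaw": 0}, {"x": 0.082, "y": 0, "z": -0.01, "wx": 0, "wy": 0, "wz": 0, "jaw": 0}, {"x": 0.082, "y": 0, "z": -0.004, "wx": 0, "wy": 0, "wz": 0, "jaw": 0}, {"x": 0.082, "y": 0, "z": -0.001, "wx": 0, "wy": 0, "wz": 0, "jaw": 0}, {"x": 0.082, "y": 0, "z": 0.0, "wx": 0, "wy": 0, "wz": 0, "jaw": 0}]'

```text
t: 32.15
ee_pos: [0.6798, -0.1944, 0.0501]
tool_rot: [[0.998, -0.058, -0.0], [-0.058, -0.998, -0.0], [-0.0, 0.0, -1.0]]
force: [-12.8, 4.5, 25.5]
finger_gap: 0.0002
```

All four are pressed. I'll lift away and check everything, including the logger.

Request:
apply_moves --targets '[{"x": 0, "y": 0, "z": -0.06, "wx": 0, "wy": 0, "wz": 0, "jaw": 0}, {"x": -0.02, "y": -0.02, "z": -0.11, "wx": 0, "wy": 0, "wz": 0, "jaw": 0}, {"x": -0.05, "y": -0.06, "z": -0.15, "wx": 0, "wy": 0, "wz": 0, "jaw": 0}, {"x": -0.08, "y": -0.1, "z": -0.19, "wx": 0, "wy": 0, "wz": 0, "jaw": 0}, {"x": -0.12, "y": -0.15, "z": -0.21, "wx": 0, "wy": 0, "wz": 0, "jaw": 0}, {"x": -0.16, "y": -0.2, "z": -0.21, "wx": 0, "wy": 0, "wz": 0, "jaw": 0}, {"x": -0.2, "y": -0.24, "z": -0.21, "wx": 0, "wy": 0, "wz": 0, "jaw": 0}, {"x": -0.2, "y": -0.24, "z": -0.21, "wx": 0, "wy": 0, "wz": 0, "jaw": 0}]'

```text
t: 33.15
ee_pos: [0.4924, 0.0601, 0.2594]
tool_rot: [[0.999, -0.053, 0.0], [-0.053, -0.999, 0.002], [0.0, -0.002, -1.0]]
force: [0.6, -0.8, 0.3]
finger_gap: 0.0001
```

Request:
apply_moves --targets '[{"x": 0, "y": 0, "z": 0, "wx": 0, "wy": 0, "wz": 0, "jaw": 0.0}, {"x": 0, "y": 0, "z": 0, "wx": 0, "wy": 0, "wz": 0, "jaw": 0.0}]'

```text
t: 33.4
ee_pos: [0.495, 0.0559, 0.2584]
tool_rot: [[0.998, -0.06, 0.0], [-0.06, -0.998, -0.0], [0.0, 0.0, -1.0]]
force: [-0.5, 0.2, 0.0]
finger_gap: 0.0001
```

```bash
python3 look.py w11; python3 look.py t11 top;python3 look.py s11 scene; python3 -c "
import cv2
a=cv2.imread('pics/s11.png')[140:260,150:390]; cv2.imwrite('pics/s11c.png',cv2.resize(a,None,fx=3.3,fy=3.3,interpolation=cv2.INTER_CUBIC))"
```

```text
33.45 [0.495  0.056  0.2583] [-0.9 -0.4 -0.9] 0.0001 [ 0.998 -0.06   0.   ]
33.5 [0.4949 0.0561 0.2582] [-1.2 -0.1 -0.6] 0.0002 [ 0.998 -0.06  -0.   ]
33.55 [0.4948 0.0562 0.2582] [ 0.  -0.1 -0.1] 0.0 [ 0.998 -0.059 -0.   ]
```

View pics/w11.png

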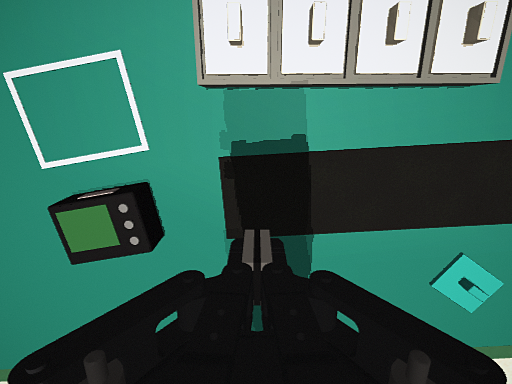

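View pics/s11c.png

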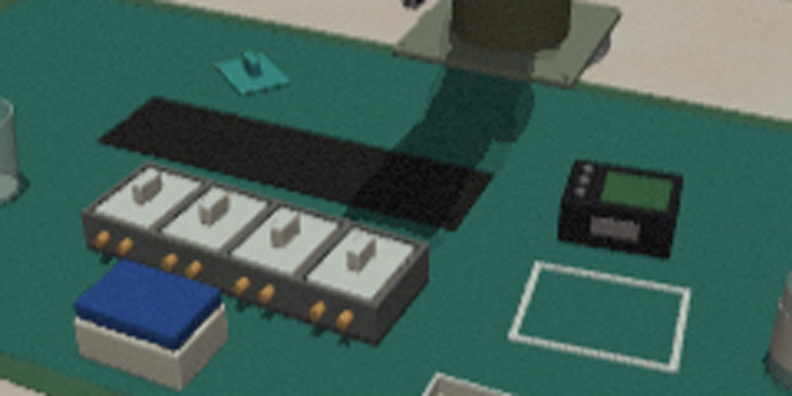

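View pics/t11.png

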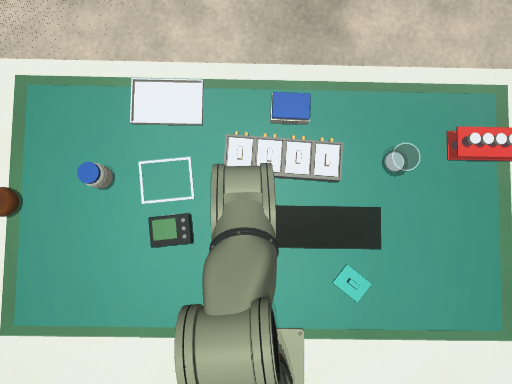

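All four covers lie flush, and the mat is empty. The logger is in the wrist view at (105,222) and the outline at (78,108). Next I'll measure both.

```bash
python3 - <<'E'
from h import *
im=cv2.imread('pics/w11.png')
cv2.imwrite('pics/w11c.png',cv2.resize(im[170:275,30:180],None,fx=5,fy=5,interpolation=cv2.INTER_CUBIC))
p=np.load('w11p.npy',allow_pickle=True).item()
hsv=cv2.cvtColor(im,cv2.COLOR_BGR2HSV)
m=((hsv[...,2]>170)&(hsv[...,1]<60)).astype(np.uint8); m[175:]=0;m[:,160:]=0
cs,h=cv2.findContours(m,cv2.RETR_CCOMP,cv2.CHAIN_APPROX_NONE)
for c in cs:
    if len(c)>100: print('outline',cv2.minAreaRect((ray(p,c[:,0],0)[:,:2]*1000).astype(np.float32)))
t=eyes.camera_params('top'); it=cv2.imread('pics/t11.png'); hs=cv2.cvtColor(it,cv2.COLOR_BGR2HSV)
for nm,H,pp,roi in [('w',hsv,p,(170,275,30,180)),('t',hs,t,(205,255,140,205))]:
    g=((H[...,0]>35)&(H[...,0]<72)&(H[...,1]>80)).astype(np.uint8); a=np.zeros_like(g);a[roi[0]:roi[1],roi[2]:roi[3]]=1; g*=a
    cs,_=cv2.findContours(g,cv2.RETR_EXTERNAL,cv2.CHAIN_APPROX_NONE); c=max(cs,key=cv2.contourArea)
    print(nm,'disp',cv2.minAreaRect((ray(pp,c[:,0],.055)[:,:2]*1000).astype(np.float32)))
    k=(H[...,2]<95).astype(np.uint8)*a; k=cv2.morphologyEx(k|g,cv2.MORPH_CLOSE,np.ones((9,9)))
    cs,_=cv2.findContours(k,cv2.RETR_EXTERNAL,cv2.CHAIN_APPROX_NONE); c=max(cs,key=cv2.contourArea)
    print(nm,'body',cv2.minAreaRect((ray(pp,c[:,0],.055)[:,:2]*1000).astype(np.float32)))
E
```

```text
outline ((576.534912109375, 298.4604187011719), (132.92344665527344, 163.1468048095703), 6.410051345825195)
outline ((576.419921875, 298.5715026855469), (119.2954330444336, 149.5282440185547), 6.442514419555664)
w disp ((425.1577453613281, 289.22723388671875), (61.02600860595703, 72.14093017578125), 6.772435665130615)
w body ((429.7566223144531, 260.75732421875), (100.24899291992188, 144.77980041503906), 6.83363151550293)
t disp ((424.5368957519531, 289.11688232421875), (59.39010238647461, 69.57127380371094), 6.804043769836426)
t body ((421.76300048828125, 268.6035461425781), (90.45581817626953, 128.13893127441406), 7.00193452835083)
```

View pics/w11c.png

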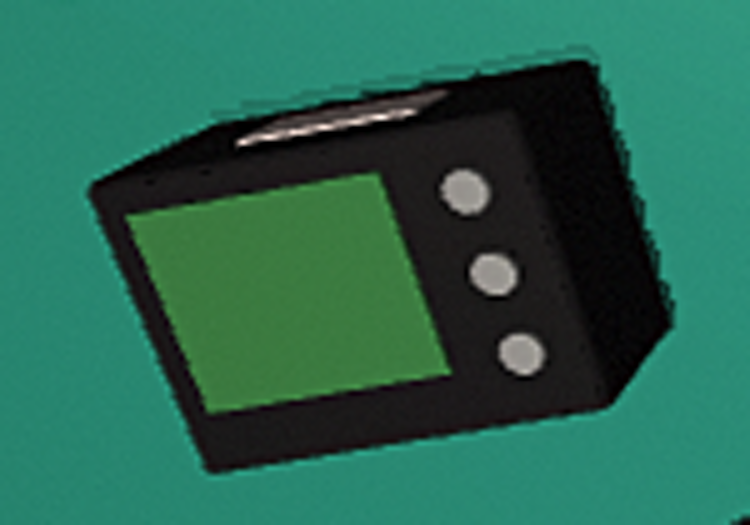

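```bash
python3 - <<'E'
from h import *
p=np.load('w11p.npy',allow_pickle=True).item()
P=ray(p,[[48.1,207.1],[133.5,191.1],[150.9,251.1],[71.5,263.5]],.055)[:,:2]; print(P.round(4),cv2.minAreaRect((P*1000).astype(np.float32)),P.mean(0))
L=P.mean(0); O=np.array([.5763,.2982]); a=np.radians(6.5); ex=np.array([np.cos(a),np.sin(a)]); ey=np.array([-ex[1],ex[0]])
print('delta in outline axes',(O-L)@ex,(O-L)@ey)
E
```

```text
[[0.4589 0.3345]
 [0.474  0.2174]
 [0.3861 0.2097]
 [0.3734 0.3251]] ((423.7076721191406, 271.24285888671875), (88.25273895263672, 118.10047149658203), 6.283853530883789) [0.42310108 0.27167052]
delta in outline axes 0.1552173611134945 0.009016338952211225
```

The logger is at about (0.423,0.2715), yaw 6.7°. The outline is at (0.5763,0.2982), yaw 6.45°. I'll push on the logger's near face with the open fingers as a wide two-point pusher.

Request:
apply_moves --targets '[{"x": -0.03, "y": -0.04, "z": 0, "wx": 0, "wy": 0, "wz": -0.05, "jaw": 0.04}, {"x": -0.06, "y": -0.08, "z": 0, "wx": 0, "wy": 0, "wz": -0.1, "jaw": 0.085}, {"x": -0.09, "y": -0.12, "z": 0.02, "wx": 0, "wy": 0, "wz": -0.15, "jaw": 0.085}, {"x": -0.12, "y": -0.16, "z": 0.04, "wx": 0, "wy": 0, "wz": -0.177, "jaw": 0.085}, {"x": -0.157, "y": -0.197, "z": 0.06, "wx": 0, "wy": 0, "wz": -0.177, "jaw": 0.085}, {"x": -0.157, "y": -0.197, "z": 0.09, "wx": 0, "wy": 0, "wz": -0.177, "jaw": 0.085}, {"x": -0.157, "y": -0.197, "z": 0.12, "wx": 0, "wy": 0, "wz": -0.177, "jaw": 0.085}, {"x": -0.157, "y": -0.197, "z": 0.14, "wx": 0, "wy": 0, "wz": -0.177, "jaw": 0.085}]'

```text
t: 34.55
ee_pos: [0.3494, 0.2625, 0.1171]
tool_rot: [[0.993, 0.118, -0.001], [0.118, -0.993, -0.001], [-0.001, 0.0, -1.0]]
force: [0.4, 0.0, 0.1]
finger_gap: 0.085
```

```bash
python3 look.py w12
```

```text
34.6 [0.349  0.2621 0.1155] [-0.4  0.3 -2.6] 0.0852 [ 0.993  0.118 -0.002]
```

View pics/w12.png

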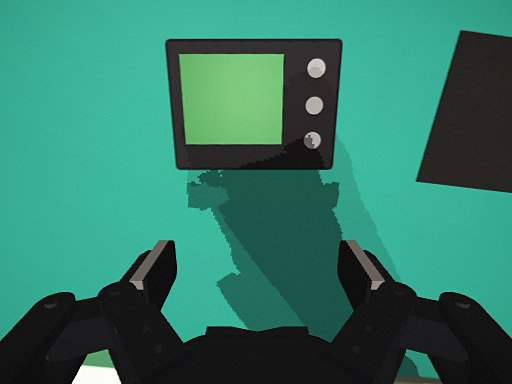

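Square to the logger, whose near edge is level at row 169. I'll go down behind it.

Request:
apply_moves --targets '[{"x": 0, "y": 0, "z": 0.05, "wx": 0, "wy": 0, "wz": 0, "jaw": 0.085}, {"x": 0, "y": 0, "z": 0.09, "wx": 0, "wy": 0, "wz": 0, "jaw": 0.085}, {"x": 0, "y": 0, "z": 0.1, "wx": 0, "wy": 0, "wz": 0, "jaw": 0.085}, {"x": 0, "y": 0, "z": 0.1, "wx": 0, "wy": 0, "wz": 0, "jaw": 0.085}]'

```text
t: 35.1
ee_pos: [0.3495, 0.2627, 0.0189]
tool_rot: [[0.993, 0.118, -0.0], [0.118, -0.993, -0.0], [-0.0, 0.0, -1.0]]
force: [-0.1, -0.5, 0.6]
finger_gap: 0.085
```

```bash
python3 - <<'E'
from h import *
p=np.load('w12p.npy',allow_pickle=True).item()
P=ray(p,[[177,168.5],[332,168.5],[342,40],[165.5,40]],.055)[:,:2]; print(P.round(4),P.mean(0),cv2.minAreaRect((P*1000).astype(np.float32)))
s=status.sense(); print(s['ee_pos'],s['force'],s['tool_rot'])
T=np.array(s['tool_rot'])[:2,:2]; tcp=np.array(s['ee_pos'])[:2]
print('logger in tool',(P.mean(0)-tcp)@T,'outline in tool',(np.array([.5763,.2982])-tcp)@T)
E
```

```text
[[0.3721 0.3251]
 [0.3858 0.2094]
 [0.4717 0.2199]
 [0.458  0.3356]] [0.42192964 0.27248595] ((421.927978515625, 272.4996643066406), (86.51911926269531, 116.7409439086914), 6.751322269439697)
[0.34948633 0.2627271  0.01888773] [-0.1408787  -0.53059471  0.5520502 ] [[ 9.92990670e-01  1.18192691e-01 -1.31828872e-04]
 [ 1.18192684e-01 -9.92990678e-01 -5.64686833e-05]
 [-1.37579026e-04  4.04916674e-05 -9.99999990e-01]]
logger in tool [ 0.07308896 -0.00112817] outline in tool [ 0.22941649 -0.00841654]
```

Request:
apply_moves --targets '[{"x": 0.008, "y": 0, "z": 0, "wx": 0, "wy": 0, "wz": 0, "jaw": 0.085}, {"x": 0.014, "y": 0, "z": 0, "wx": 0, "wy": 0, "wz": 0, "jaw": 0.085}, {"x": 0.02, "y": 0, "z": 0, "wx": 0, "wy": 0, "wz": 0, "jaw": 0.085}, {"x": 0.03, "y": -0.0005, "z": 0, "wx": 0, "wy": 0, "wz": 0, "jaw": 0.085}, {"x": 0.04, "y": -0.001, "z": 0, "wx": 0, "wy": 0, "wz": 0, "jaw": 0.085}]'

```text
t: 35.72
ee_pos: [0.3895, 0.2686, 0.0184]
tool_rot: [[0.993, 0.119, -0.0], [0.119, -0.993, 0.0], [-0.0, -0.0, -1.0]]
force: [-3.3, 0.2, 1.3]
finger_gap: 0.085
```

```bash
python3 look.py w13
```

```text
35.78 [0.3909 0.2688 0.0184] [-0.  -2.3 -0.4] 0.0852 [0.993 0.118 0.001]
```

View pics/w13.png

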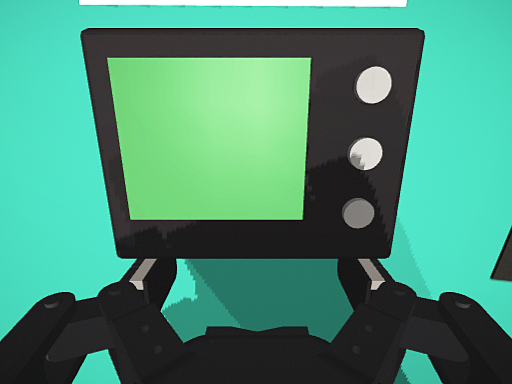

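```bash
python3 - <<'E'
from h import *
p=np.load('w13p.npy',allow_pickle=True).item()
P=ray(p,[[117,257],[392.5,257],[424,29.5],[80.5,29.5]],.055)[:,:2]; print(P.mean(0),cv2.minAreaRect((P*1000).astype(np.float32)))
s=status.sense(); 
T=np.array(s['tool_rot'])[:2,:2]; tcp=np.array(s['ee_pos'])[:2]
print('logger in tool',(P.mean(0)-tcp)@T,'outline in tool',(np.array([.5763,.2982])-tcp)@T)
E
```

```text
[0.44517542 0.2759914 ] ((445.2244567871094, 275.67303466796875), (86.97251892089844, 118.61505126953125), 6.795309543609619)
logger in tool [ 0.05478891 -0.00076037] outline in tool [ 0.18761745 -0.0073499 ]
```

Request:
apply_moves --targets '[{"x": 0.01, "y": -0.0005, "z": 0, "wx": 0, "wy": 0, "wz": 0, "jaw": 0.085}, {"x": 0.025, "y": -0.001, "z": 0, "wx": 0, "wy": 0, "wz": 0, "jaw": 0.085}, {"x": 0.04, "y": -0.002, "z": 0, "wx": 0, "wy": 0, "wz": 0, "jaw": 0.085}, {"x": 0.055, "y": -0.003, "z": 0, "wx": 0, "wy": 0, "wz": 0, "jaw": 0.085}, {"x": 0.07, "y": -0.004, "z": 0, "wx": 0, "wy": 0, "wz": 0, "jaw": 0.085}, {"x": 0.085, "y": -0.005, "z": 0, "wx": 0, "wy": 0, "wz": 0, "jaw": 0.085}, {"x": 0.097, "y": -0.0055, "z": 0, "wx": 0, "wy": 0, "wz": 0, "jaw": 0.085}, {"x": 0.105, "y": -0.006, "z": 0, "wx": 0, "wy": 0, "wz": 0, "jaw": 0.085}]'

```text
t: 36.78
ee_pos: [0.493, 0.2869, 0.0183]
tool_rot: [[0.993, 0.118, -0.0], [0.118, -0.993, -0.0], [-0.0, 0.0, -1.0]]
force: [-2.1, -0.6, 1.9]
finger_gap: 0.0848
```

Request:
apply_moves --targets '[{"x": 0, "y": 0, "z": 0, "wx": 0, "wy": 0, "wz": 0, "jaw": 0.085}, {"x": 0, "y": 0, "z": 0, "wx": 0, "wy": 0, "wz": 0, "jaw": 0.085}]'

```text
t: 37.02
ee_pos: [0.4922, 0.2869, 0.0183]
tool_rot: [[0.993, 0.119, -0.0], [0.119, -0.993, 0.0], [0.0, -0.0, -1.0]]
force: [-0.0, -0.1, -0.3]
finger_gap: 0.085
```

```bash
python3 look.py w14; python3 look.py t14 top
```

```text
37.08 [0.4922 0.2869 0.0183] [-0.9 -0.3  0.2] 0.0851 [ 0.993  0.119 -0.   ]
37.12 [0.4922 0.287  0.0184] [-0.3  0.4 -0.1] 0.0847 [ 0.993  0.119 -0.   ]
```

View pics/w14.png

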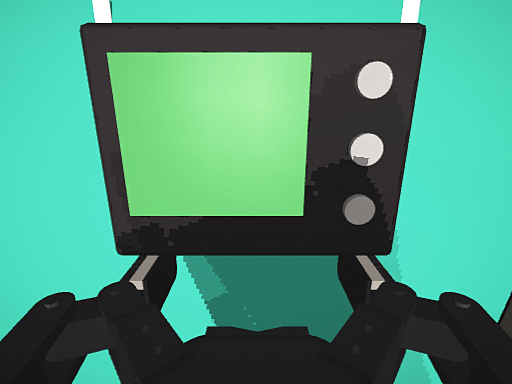

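View pics/t14.png

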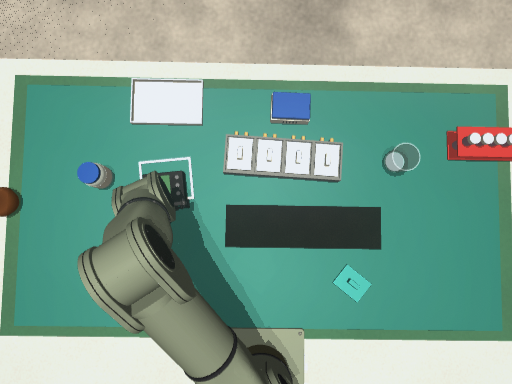

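```bash
python3 - <<'E'
from h import *
p=np.load('w14p.npy',allow_pickle=True).item()
P=ray(p,[[117,253.5],[392.5,253.5],[425,24],[80,24]],.055)[:,:2]; print(P.mean(0),cv2.minAreaRect((P*1000).astype(np.float32)))
s=status.sense(); 
T=np.array(s['tool_rot'])[:2,:2]; tcp=np.array(s['ee_pos'])[:2]
print('logger in tool',(P.mean(0)-tcp)@T,'outline in tool',(np.array([.5763,.2982])-tcp)@T)
# tape inner edges at a row near top
im=cv2.imread('pics/w14.png'); r=im[10].astype(int).min(1); w=np.where(r>190)[0]; print(w)
pts=ray(p,[[w[w<256].max()+.5,10],[w[w>256].min()-.5,10]],0)[:,:2]; print(((pts-tcp)@T).round(4))
E
```

```text
[0.54957615 0.29447262] ((549.6216430664062, 294.2000427246094), (86.8680419921875, 118.03406524658203), 6.802643775939941)
logger in tool [ 0.05785235 -0.00065932] outline in tool [ 0.08482969 -0.00118939]
[ 93  94  95  96  97  98  99 100 101 102 103 104 105 106 107 108 109 402
 403 404 405 406 407 408 409 410 411 412 413 414 415 416 417 418]
[[ 0.1213 -0.0739]
 [ 0.1212  0.0736]]
```

Centred sideways, with 27 mm still to go. A slow finish.

Request:
apply_moves --targets '[{"x": 0.006, "y": 0, "z": 0, "wx": 0, "wy": 0, "wz": 0, "jaw": 0.085}, {"x": 0.012, "y": 0, "z": 0, "wx": 0, "wy": 0, "wz": 0, "jaw": 0.085}, {"x": 0.017, "y": 0, "z": 0, "wx": 0, "wy": 0, "wz": 0, "jaw": 0.085}, {"x": 0.021, "y": 0, "z": 0, "wx": 0, "wy": 0, "wz": 0, "jaw": 0.085}, {"x": 0.024, "y": 0, "z": 0, "wx": 0, "wy": 0, "wz": 0, "jaw": 0.085}, {"x": 0.0265, "y": 0, "z": 0, "wx": 0, "wy": 0, "wz": 0, "jaw": 0.085}, {"x": 0.028, "y": 0, "z": 0, "wx": 0, "wy": 0, "wz": 0, "jaw": 0.085}, {"x": 0.029, "y": 0, "z": 0, "wx": 0, "wy": 0, "wz": 0, "jaw": 0.085}]'

```text
t: 38.12
ee_pos: [0.5212, 0.2904, 0.0183]
tool_rot: [[0.993, 0.119, -0.0], [0.119, -0.993, 0.0], [-0.0, -0.0, -1.0]]
force: [-2.1, -0.7, 1.4]
finger_gap: 0.0853
```

Request:
apply_moves --targets '[{"x": 0, "y": 0, "z": 0, "wx": 0, "wy": 0, "wz": 0, "jaw": 0.085}, {"x": -0.02, "y": 0, "z": 0, "wx": 0, "wy": 0, "wz": 0, "jaw": 0.085}, {"x": -0.06, "y": 0, "z": 0, "wx": 0, "wy": 0, "wz": 0, "jaw": 0.085}, {"x": -0.1, "y": 0.0, "z": -0.05, "wx": 0, "wy": 0, "wz": 0, "jaw": 0.085}, {"x": -0.11, "y": 0.0, "z": -0.1, "wx": 0, "wy": 0, "wz": 0, "jaw": 0.085}, {"x": -0.11, "y": 0.03, "z": -0.16, "wx": 0, "wy": 0, "wz": 0, "jaw": 0.085}, {"x": -0.11, "y": 0.06, "z": -0.22, "wx": 0, "wy": 0, "wz": 0, "jaw": 0.085}, {"x": -0.11, "y": 0.06, "z": -0.24, "wx": 0, "wy": 0, "wz": 0, "jaw": 0.085}]'

```text
t: 39.12
ee_pos: [0.42, 0.2162, 0.2612]
tool_rot: [[0.993, 0.116, 0.003], [0.116, -0.993, 0.001], [0.004, -0.001, -1.0]]
force: [-0.4, 0.8, -1.1]
finger_gap: 0.0847
```

Request:
apply_moves --targets '[{"x": 0, "y": 0.05, "z": 0, "wx": 0, "wy": 0, "wz": 0, "jaw": 0.085}, {"x": 0, "y": 0.1, "z": 0, "wx": 0, "wy": 0, "wz": 0, "jaw": 0.085}, {"x": 0, "y": 0.15, "z": 0, "wx": 0, "wy": 0, "wz": 0, "jaw": 0.085}, {"x": 0, "y": 0.2, "z": 0, "wx": 0, "wy": 0, "wz": 0, "jaw": 0.085}, {"x": 0, "y": 0.2, "z": 0, "wx": 0, "wy": 0, "wz": 0, "jaw": 0.085}, {"x": 0, "y": 0.2, "z": 0, "wx": 0, "wy": 0, "wz": 0, "jaw": 0.085}]'

```text
t: 39.88
ee_pos: [0.4429, 0.0195, 0.2584]
tool_rot: [[0.993, 0.118, 0.0], [0.118, -0.993, 0.0], [0.001, -0.0, -1.0]]
force: [-0.2, 0.3, 0.3]
finger_gap: 0.0853
```

```bash
python3 look.py w15; python3 look.py t15 top; python3 look.py s15 scene; python3 -c "
import cv2
a=cv2.imread('pics/t15.png')[120:260,120:360]; cv2.imwrite('pics/t15c.png',cv2.resize(a,None,fx=3.3,fy=3.3,interpolation=cv2.INTER_CUBIC))
a=cv2.imread('pics/s15.png')[140:270,150:390]; cv2.imwrite('pics/s15c.png',cv2.resize(a,None,fx=3.3,fy=3.3,interpolation=cv2.INTER_CUBIC))"
```

```text
39.92 [0.4429 0.0199 0.2583] [-0.2  1.   0.4] 0.0853 [0.993 0.119 0.   ]
39.98 [0.4428 0.02   0.2583] [ 0.7  0.7 -0.7] 0.085 [0.993 0.12  0.   ]
40.02 [0.4428 0.0201 0.2583] [-1.1 -0.2 -0.1] 0.0851 [0.993 0.12  0.   ]
```

View pics/t15c.png

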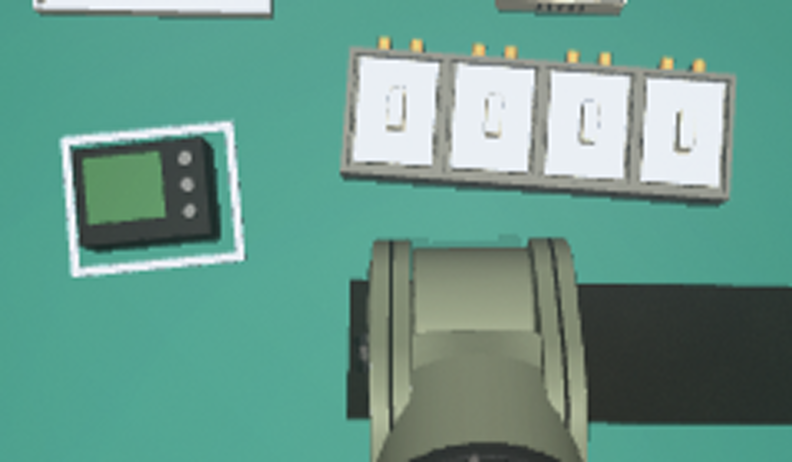

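View pics/s15c.png

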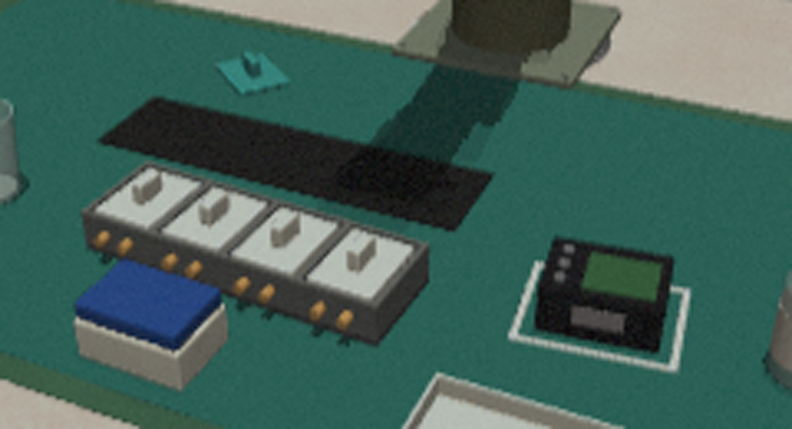

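View pics/w15.png

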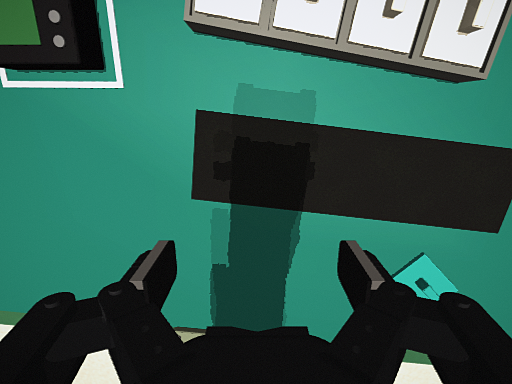

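```bash
python3 - <<'E'
from h import *
t=eyes.camera_params('top'); it=cv2.imread('pics/t15.png'); H=cv2.cvtColor(it,cv2.COLOR_BGR2HSV)
def disp(H):
    g=((H[...,0]>35)&(H[...,0]<72)&(H[...,1]>80)).astype(np.uint8); a=np.zeros_like(g);a[150:255,140:205]=1; g*=a
    cs,_=cv2.findContours(g,cv2.RETR_EXTERNAL,cv2.CHAIN_APPROX_NONE); c=max(cs,key=cv2.contourArea)
    return cv2.minAreaRect((ray(t,c[:,0],.055)[:,:2]*1000).astype(np.float32))
d=disp(H); print(d)
off=np.array([424.54-422.5,289.12-272.0]); print('logger centre',np.array(d[0])-off,'outline 576.3,298.2 yaw 6.45')
k=(H[...,2]<95).astype(np.uint8); k[:155]=0;k[205:]=0;k[:,:135]=0;k[:,200:]=0
k=cv2.morphologyEx(k,cv2.MORPH_CLOSE,np.ones((5,5)));cs,_=cv2.findContours(k,cv2.RETR_EXTERNAL,cv2.CHAIN_APPROX_NONE); c=max(cs,key=cv2.contourArea)
print('body',cv2.minAreaRect((ray(t,c[:,0],.055)[:,:2]*1000).astype(np.float32)))
E
```

```text
((579.6677856445312, 313.9104309082031), (59.913700103759766, 69.1745376586914), 6.825384140014648)
logger centre [577.62778564 296.79043091] outline 576.3,298.2 yaw 6.45
body ((574.0587158203125, 293.33502197265625), (95.08842468261719, 127.93186950683594), 6.773519039154053)
```

Logger is within about 1.5 mm of the outline's centre and 0.4° of square, and the covers are flush. Handing in.

```bash
python3 -c "
from plant import job,status
print(status.sense()['t']); print(job.finish_job())"
```

```text
40.025
the job is handed in; nothing more can be done
None
```

The job is done and handed in at about 40 s on the robot clock; no verdict was returned.

- **Covers:** All four white covers from the mat are in the block, one per cell. Each was laid on its seals, pushed down while gripped, then pressed at both ends with closed fingers. At every end the fingertips stopped at 50 mm ± 0.5 mm, the rim height, under 14 to 87 N. The last scene and top pictures show all four level and flush.
- **Press force:** The first cover's near end took 87 N at the wrist, more than I intended but under the 120 N limit. The later presses stayed below 32 N.
- **Logger:** It was pushed only after all the covers were home. The last top picture puts its centre about 2 mm from the outline's centre and 0.4° off square, against 13 mm of room on each side. A rougher outline fit, which includes its visible side face, read about 5 mm off, still well inside.
- **Left alone:** The arm did not go near the beaker, tip box, reagent jar or turquoise look-alike, and they looked unmoved in the last pictures that show them. I noticed no knock or grip slip during the run.

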